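# Change the test cartridges in a water-test reader

### The arm

A 6-joint arm with a two-finger parallel gripper is mounted at the origin on the work surface. World frame = base frame: x ahead of the robot, y to its left, z up, the work surface at z = 0. Lengths are in m, angles in degrees, forces in N, time in s.
With the tool pointing down it reaches from about 0.35 to 0.85 m from the base axis. Payload 8.1 kg.
Tool frame: the origin (TCP) lies at the very end of the fingers, on their centre line; the grasp point (between the pads) lies 19 mm behind it (manip.grip_point_offset is the distance from the TCP to the grasp point, in m); z points along the fingers, y is the direction in which the jaws open and shut (so a half turn about z gives the same grasp; the last joint's range is limited). The gripper opens to 85 mm and grips with 20 to 120 N. Pads are 22 mm wide; open, the fingers measure 114 mm over their backs; the gripper's body (76 mm by 85 mm) begins 54 mm behind the grasp point. The pads swing forward as they close: fully open they stand 13 mm farther back than shut.
Start: joints at [-81.784, 7.471, 85.268, -0, 87.261, -4.893], TCP at [0.136, -0.584, 0.231] pointing down, gripper open.
Joint ranges: [-169.43, 169.43], [-51.17, 129.36], [1.28, 143.12], [-76.62, 256.62], [0, 156.53], [-152.29, 152.29]. Speed limits (degrees/s): [136.94, 136.94, 159.86, 180, 180, 180].

### API

Orientations are given as [roll, pitch, yaw] about the fixed x, y, z axes, in that order (R = Rz(yaw) Ry(pitch) Rx(roll)).
In Python, from bench import manip gives the robot as it stands.
- The arm moves only by the tool servo_tool, never from a script. Its arguments are lists of equal length, an entry for each row: "dp": the shift along the tool's x, y, z in mm, a list of three; "roll": the turn about the tool's z in rad; "gripper": the opening, from 0 (shut) to 1 (fully open). In form: {"dp": [[tx, ty, tz], ...], "roll": [roll, ...], "gripper": [gripper, ...]}. A call has 1 to 8 rows; each row shifts and turns the commanded pose from where the row before left it, along the tool's axes as they then stand; what a row does not reach is not made up. A row lasts 1/8 s, in which the tool goes at most 62.5 mm and 10.7 degrees, less where a joint would pass 70% of its speed; a pose out of reach is approached as far as the arm can. A call is refused whole if a number of a shift passes 62.5 or a number of a turn 0.188, either way. A call with a gripper value outside its range is refused whole. The fingers move at their own pace and stop on an object; the grip force is fixed at half the most. Time passes only in rows, so rows that do not move let the fingers close. It gives the time, the measured TCP pose, the force and the opening at its end, in the units of the state.
- manip.read_state(): the state, without advancing time (a new reading comes with each control period).
- manip.read_camera(name): name is "scene" or "top"; returns a dict with "image" (420x560x3 uint8, red, green, blue), "z_map" (420x560 float32, m along the optical axis (not along the pixel's ray), 0 where there is no reading), "mtx" (3x3 intrinsics, pixels), "R" (3x3) and "t" (3): a world point X has camera coordinates R X + t. Camera axes: x right, y down, z forward; pixel columns grow to the right and rows downward; lengths in m; the calibration is good to about 2 mm. A picture is of the moment at which its call begins.
- manip.job_done(): hands the job in, once; it reports no verdict.
Trained networks look in a picture, given as the dict that the camera call returned (one of the last four; its "shot" number tells which), for a name from the list of things; names that differ only in an ending like _2 or _b are one class to them, and where a whole thing is asked for, a point or a joint stands for the part that bears it (a point fixed in the world has none). Each returns a list of dicts, best first, with "p" (0 to 1); they miss things now and then, are a little off and sometimes report something else, mostly with a low value. They report only what shows in the picture. A call takes as long as a camera call. They do not tell look-alikes from the thing itself.
- manip.spot_in(picture, label): "extent" ([centre column, centre row, width, height] in pixels, round what is visible of it).
- manip.tip_of(picture, label): "xy" ([column, row] in pixels: a listed point, or the origin of a listed thing).
The state is a dict: "clock": time; "joints": joint angles; "joint_vel": joint speeds; "joint_torque": joint torques, N m; "tool_pos": TCP position; "ee_rot": TCP orientation; "ft_force": force on the tool from outside, world axes, zero at the start; "ft_torque": the same for the moment, N m; "gripper_width": finger opening in m.
Only numpy, scipy, OpenCV 4.12 (cv2) and the standard library are available. Lean on these libraries where they do the work, as an engineer would, in place of code of your own. Each camera call takes 0.05 s, during which the arm holds its last target.

### The job

The drinking-water reader has to be made ready for the next sample: tip its rocker switch over to standby (white end down), then slide the cover fully open, put every used cartridge (magenta tab) from its recesses into the grey discard tray, and press every fresh cartridge (green tab) flush into a recess of its own. Then slide the cover fully home and, last, snap the rocker back to running (green end down). Leave the sample bottles, the amber jar and the green vial where they stand.

Things in the scene. Friction and masses are not known exactly. Their poses are not given: they have to be found in the camera images.
- reader: the water-test reader, a light grey box 245 x 176 mm, its flat deck 50 mm above the table; fixed there. Origin: on the table under the middle of its compartment (the box reaches 107 mm to -x and 142 mm to +x of it, 88 mm to either side). Its x axis points from its front (panel with rocker and small dark screen) to its rear, along which the cover slides; y to its left, z up. Two rails 17 mm high, 8 mm wide, run along x on the deck at y = +-84 mm
- cover (a joint): the flat pale blue sliding cover, 90 (x) x 176 x 4 mm, its underside 19 mm above the deck: 0 m = fully home over the compartment, 0.09 m = fully open to the rear (+x of the reader). It stays where it is left; sliding takes about 1.5 N. A tab that stands over 19 mm out of the deck blocks it
- cover_grip (a point): middle of the dark grip bar across the cover's middle: bar 12 mm thick (reader's x), 60 mm long (reader's y), standing 22 mm above the cover's top face; this point lies 11 mm above that face and moves with the cover. The bar can be pinched from above or pushed
- rocker (a joint): the rocker switch on the front of the deck, a paddle 26 x 60 mm long along the reader's y, that tips about the reader's x axis: 0 rad = running (green left end down), 0.6 rad = standby (white right end down). A snap spring holds it at either end; pushed past its middle (0.3) it snaps over. About 3 to 4 N down on the raised end starts it, which sinks about 14 mm
- rocker_green (a point): on the top face of the rocker paddle, near its green (left, +y) end, 24 mm from the pivot; pressing here when it is raised gives running. Moves with the paddle
- rocker_white (a point): on the top face of the rocker paddle, near its white (right, -y) end, 24 mm from the pivot; pressing here when it is raised gives standby. Moves with the paddle
- recess0 (a point): centre of the floor of the left one of the three recesses in the compartment: 47 (reader's x) x 39 mm wide, 16 mm deep, opening upward in the deck, its edges along the reader's axes, so a cartridge has 1.5 mm of play all round. Seated, a cartridge's origin coincides with this point, its body is flush with the deck and its tab stands up 16 mm
- recess1 (a point): centre of the floor of the middle one of the three recesses in the compartment: 47 (reader's x) x 39 mm wide, 16 mm deep, opening upward in the deck, its edges along the reader's axes, so a cartridge has 1.5 mm of play all round. Seated, a cartridge's origin coincides with this point, its body is flush with the deck and its tab stands up 16 mm
- recess2 (a point): centre of the floor of the right one of the three recesses in the compartment: 47 (reader's x) x 39 mm wide, 16 mm deep, opening upward in the deck, its edges along the reader's axes, so a cartridge has 1.5 mm of play all round. Seated, a cartridge's origin coincides with this point, its body is flush with the deck and its tab stands up 16 mm
- tray: the grey discard tray, 170 (x) x 150 x 40 mm high, open on top, walls and floor 5 mm; fixed. Origin: centre of its underside
- mat: the blue stock mat, 270 (x) x 180 x 4 mm, fixed; the fresh cartridges start on it. Origin: centre of its underside
- fresh0: fresh cartridge, white body, green tab (may be absent): a flat test cartridge: body 44 (its x) x 36 (its y) x 16 mm high, on top a grip tab 12 (x) x 26 (y) mm in its middle that stands 16 mm higher, 32 mm high in all, 30 to 60 g. Origin: centre of its underside; z up through the tab. A half turn about z makes no difference.
- fresh1: fresh cartridge, white body, green tab (may be absent): a flat test cartridge: body 44 (its x) x 36 (its y) x 16 mm high, on top a grip tab 12 (x) x 26 (y) mm in its middle that stands 16 mm higher, 32 mm high in all, 30 to 60 g. Origin: centre of its underside; z up through the tab. A half turn about z makes no difference.
- fresh2: fresh cartridge, white body, green tab (may be absent): a flat test cartridge: body 44 (its x) x 36 (its y) x 16 mm high, on top a grip tab 12 (x) x 26 (y) mm in its middle that stands 16 mm higher, 32 mm high in all, 30 to 60 g. Origin: centre of its underside; z up through the tab. A half turn about z makes no difference.
- used0: used cartridge, grey body, magenta tab, in a recess at the start (may be absent): a flat test cartridge: body 44 (its x) x 36 (its y) x 16 mm high, on top a grip tab 12 (x) x 26 (y) mm in its middle that stands 16 mm higher, 32 mm high in all, 30 to 60 g. Origin: centre of its underside; z up through the tab. A half turn about z makes no difference.
- used1: used cartridge, grey body, magenta tab, in a recess at the start (may be absent): a flat test cartridge: body 44 (its x) x 36 (its y) x 16 mm high, on top a grip tab 12 (x) x 26 (y) mm in its middle that stands 16 mm higher, 32 mm high in all, 30 to 60 g. Origin: centre of its underside; z up through the tab. A half turn about z makes no difference.
- used2: used cartridge, grey body, magenta tab, in a recess at the start (may be absent): a flat test cartridge: body 44 (its x) x 36 (its y) x 16 mm high, on top a grip tab 12 (x) x 26 (y) mm in its middle that stands 16 mm higher, 32 mm high in all, 30 to 60 g. Origin: centre of its underside; z up through the tab. A half turn about z makes no difference.
- bottle_a: clear sample bottle with blue cap, 60 mm diameter, 150 mm high; a bystander. Origin: centre of its underside
- bottle_b: clear sample bottle with blue cap, 60 mm diameter, 150 mm high; a bystander. Origin: centre of its underside
- jar: small amber glass jar, 32 mm diameter, 50 mm high; a bystander. Origin: centre of its underside
- vial: small green glass vial with white cap, 24 mm diameter, 55 mm high; a bystander. Origin: centre of its underside
Mind the look-alikes: they are no part of the job. What is shaped like the fresh1 but blue is not meant. What is shaped like the fresh2 but blue is not meant.

How it is judged (in metres and radians):
On the way, in this order (a step that is already met when the one before it is completed fails the run):
1. the rocker is tipped to standby (value of joint rocker above 0.5 rad), for 0.2 s.
2. the cover is slid open (value of joint cover above 0.08 m), for 0.2 s.
3. all used cartridges lie in the discard tray and all fresh ones sit flush in recesses (((horizontal distance between fresh0 and recess0 below 0.004 m and z of fresh0 in the frame of recess0 between -0.003 and 0.002 m) or (horizontal distance between fresh0 and recess1 below 0.004 m and z of fresh0 in the frame of recess1 between -0.003 and 0.002 m) or (horizontal distance between fresh0 and recess2 below 0.004 m and z of fresh0 in the frame of recess2 between -0.003 and 0.002 m)) and angle between each of fresh0, fresh1, fresh2's own z axis and vertical below 0.07 rad and linear speed of each of fresh0, fresh1, fresh2, used0, used1, used2 below 0.02 m/s and ((horizontal distance between fresh1 and recess0 below 0.004 m and z of fresh1 in the frame of recess0 between -0.003 and 0.002 m) or (horizontal distance between fresh1 and recess1 below 0.004 m and z of fresh1 in the frame of recess1 between -0.003 and 0.002 m) or (horizontal distance between fresh1 and recess2 below 0.004 m and z of fresh1 in the frame of recess2 between -0.003 and 0.002 m)) and ((horizontal distance between fresh2 and recess0 below 0.004 m and z of fresh2 in the frame of recess0 between -0.003 and 0.002 m) or (horizontal distance between fresh2 and recess1 below 0.004 m and z of fresh2 in the frame of recess1 between -0.003 and 0.002 m) or (horizontal distance between fresh2 and recess2 below 0.004 m and z of fresh2 in the frame of recess2 between -0.003 and 0.002 m)) and x of used0 in the frame of tray between -0.078 and 0.078 m and y of used0 in the frame of tray between -0.068 and 0.068 m and z of used0 in the frame of tray between -0.005 and 0.042 m and x of used1 in the frame of tray between -0.078 and 0.078 m and y of used1 in the frame of tray between -0.068 and 0.068 m and z of used1 in the frame of tray between -0.005 and 0.042 m and x of used2 in the frame of tray between -0.078 and 0.078 m and y of used2 in the frame of tray between -0.068 and 0.068 m and z of used2 in the frame of tray between -0.005 and 0.042 m), for 0.3 s.
4. the cover is slid home (value of joint cover below 0.005 m), for 0.2 s.
5. the rocker is snapped back to running (value of joint rocker below 0.1 rad), for 0.2 s.
At the end, for the whole second after the job is handed in: every fresh cartridge sits in a recess (within 4 mm of its centre, underside within 2 mm of its floor, upright within 4 degrees), every used one lies inside the discard tray (below its rim), all at rest; the cover is within 5 mm of home and the rocker within 0.1 rad of running (all of step 3 and value of joint cover below 0.005 m and value of joint rocker below 0.1 rad); the robot touches nothing.
It fails at once if a sample bottle, the jar or the vial is shifted by more than 4 cm (distance of any of bottle_a, bottle_b, jar, vial from where it was at the start of the episode above 0.04 m).
Of used0, used1, used2 only 2 to 3 are there at a start; the rules pass over those that are not, and their reading is None.
Of fresh0, fresh1, fresh2 only 2 to 3 are there at a start; the rules pass over those that are not, and their reading is None.
At some moment in a run one of fresh0, fresh1, fresh2 may be knocked a few centimetres aside while the robot is not near it.
Once in a run the grip may slacken for a moment while it holds something.
It also fails if it takes over 210 s, if anything falls off the work surface, if the arm or the gripper's body presses on something with over 40 N, if the wrist force passes 120 N, or if a joint passes its speed limit or range.

## Working session

There is one attempt and no reset: what is moved stays moved. The work goes in short steps, Python scripts to look and compute and a tool call to move; the robot and the scene stay as the last step left them, time stands still between calls to the robot, and variables do not carry over. Pictures are saved under pics/ and viewed, and the job is handed in when it is done.

Besides the shell and the picture viewer there is one more tool, called after "Emit:" as name([rows], argument=value, ...), one row to a line, values as JSON. servo_tool: Moves the arm, as the interface text tells. Its arguments: {"type":"object","properties":{"dp":{"type":"array"},"roll":{"type":"array"},"gripper":{"type":"array"}},"required":["dp","roll","gripper"]}

```bash
mkdir -p pics; ls; cat > h.py <<'E'
import numpy as np, cv2
from bench import manip
def shot(name,fn=None):
    p=manip.read_camera(name)
    if fn: cv2.imwrite('pics/'+fn,cv2.cvtColor(p['image'],cv2.COLOR_RGB2BGR))
    return p
def w(p,u,v,z=None):
    # world point from depth, or on plane z
    K=np.array(p['mtx']);R=np.array(p['R']);t=np.array(p['t'])
    r=np.linalg.inv(K)@np.array([u,v,1.])
    if z is None:
        d=p['z_map'][int(round(v)),int(round(u))]
        return R.T@(r*d-t)
    c=-R.T@t; d=R.T@r
    return c+d*(z-c[2])/d[2]
def cloud(p):
    K=np.array(p['mtx']);R=np.array(p['R']);t=np.array(p['t'])
    h,wd=p['z_map'].shape
    u,v=np.meshgrid(np.arange(wd),np.arange(h))
    r=np.stack([u,v,np.ones_like(u)],-1)@np.linalg.inv(K).T*p['z_map'][...,None]
    return (r-t)@R
E
python3 - <<'E'
from h import *
for n in('scene','top'):
    p=shot(n,n+'0.png')
    print(n,np.round(p['mtx'],1).tolist(),np.round(-np.array(p['R']).T@np.array(p['t']),3))
s=manip.read_state();print(s)
E
```

```text
pics
scene [[464.4, 0.0, 273.9], [0.0, 464.4, 212.4], [0.0, 0.0, 1.0]] [ 0.942 -0.512  0.915]
top [[511.9, 0.0, 285.3], [0.0, 511.9, 214.1], [0.0, 0.0, 1.0]] [ 0.476 -0.051  1.304]
{'clock': 0.1, 'joints': array([-8.17832940e+01,  7.51098906e+00,  8.53249673e+01, -1.07651647e-03,
        8.72625071e+01, -4.89262876e+00]), 'joint_vel': array([-0.05326889, -0.02586004, -0.32710095, -0.03997691,  0.03257847,
       -0.06930857]), 'joint_torque': array([ 8.85793470e-04, -5.70956147e+01, -5.01940870e+01, -2.84482885e-04,
        8.10765952e-03, -1.39724793e-05]), 'tool_pos': array([ 0.13603155, -0.58384711,  0.2303287 ]), 'ee_rot': array([-1.79901804e+02, -7.32654204e-03,  1.31093809e+01]), 'ft_force': array([-0.4363674 ,  0.02356934, -0.52224273]), 'ft_torque': array([ 0.00519548, -0.00355446, -0.02037071]), 'gripper_width': 0.08563116232739633}
```

View pics/scene0.png

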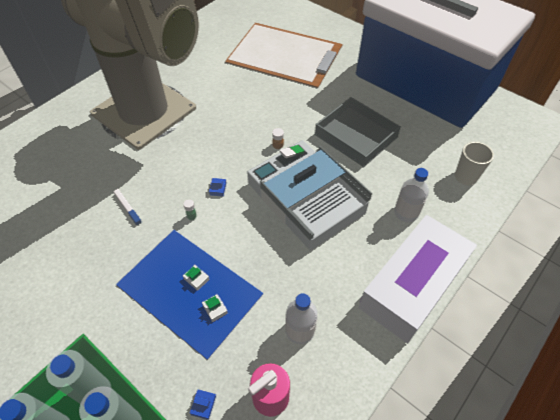

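View pics/top0.png

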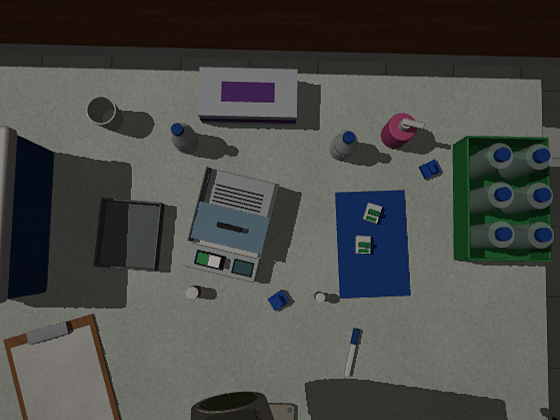

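The scene shows two fresh cartridges on the mat, at top (373,213) and (363,245). The blue look-alikes sit off the mat at (279,299) and (430,170). The reader is at about (232,225), the tray at (130,235), the jar at (193,292) and the vial at (320,296). Next I'll measure their poses.

```bash
python3 - <<'E'
from h import *
p=shot('top'); q=shot('scene')
for l in ['reader','tray','mat','cover_grip','rocker_green','rocker_white','recess0','recess1','recess2','jar','vial','bottle_a','fresh0','used0','rocker','cover']:
    for nm,pp in(('top',p),('scene',q)):
        a=manip.tip_of(pp,l)
        for d in a[:4]:
            u,v=d['xy']
            zz={'cover_grip':.084,'tray':0,'reader':0,'recess0':.034,'recess1':.034,'recess2':.034,'jar':0,'vial':0,'mat':0,'bottle_a':0,'fresh0':.004,'used0':.034}.get(l,.055)
            print(l,nm,round(d['p'],2),np.round(d['xy'],1),np.round(w(pp,u,v,zz),3))
C=cloud(p)
# reader box
sel=np.zeros(p['z_map'].shape,bool); sel[160:290,180:290]=1
m=sel&(C[...,2]>.03)&(C[...,2]<.1)
r=cv2.minAreaRect(C[m][:,:2].astype(np.float32)*1000); print('reader rect',r)
im=p['image'].astype(int)
m2=sel&(C[...,2]>.066)&(C[...,2]<.08)&(im[...,2]>im[...,0]+25)
print('cover rect',cv2.minAreaRect(C[m2][:,:2].astype(np.float32)*1000),np.median(C[m2][:,2]))
m3=sel&(C[...,2]>.085)&(C[...,2]<.12)
print('grip rect',cv2.minAreaRect(C[m3][:,:2].astype(np.float32)*1000),np.median(C[m3][:,2]))
sel[:]=0; sel[190:280,85:172]=1
m4=sel&(C[...,2]>.03)&(C[...,2]<.06)
print('tray',cv2.minAreaRect(C[m4][:,:2].astype(np.float32)*1000))
sel[:]=0; sel[190:270,345:395]=1
m5=sel&(C[...,2]>.012)&(C[...,2]<.06)
n,lab=cv2.connectedComponents(m5.astype(np.uint8))
for i in range(1,n):
    k=lab==i
    if k.sum()<40: continue
    g=k&(im[...,1]>im[...,0]+40)
    wh=k&(im[...,0]>150)
    print(i,k.sum(),cv2.minAreaRect(C[k][:,:2].astype(np.float32)*1000),'tab',g.sum(),cv2.minAreaRect(C[g][:,:2].astype(np.float32)*1000),np.percentile(C[k][:,2],[5,50,95]))
o=p['image'][150:300,80:420]; cv2.imwrite('pics/top0c.png',cv2.resize(cv2.cvtColor(o,cv2.COLOR_RGB2BGR),None,fx=2.35,fy=2.35,interpolation=cv2.INTER_CUBIC))
o=q['image'][130:340,230:400]; cv2.imwrite('pics/sc0c.png',cv2.resize(cv2.cvtColor(q['image'][120:330,160:400],cv2.COLOR_RGB2BGR),None,fx=2.8,fy=2.8,interpolation=cv2.INTER_CUBIC))
E
```

```text
reader top 0.65 [229.4 233.5] [0.528 0.062 0.   ]
reader scene 0.69 [303.8 192. ] [0.533 0.066 0.   ]
reader scene 0.47 [190.3 290.2] [ 0.513 -0.302  0.   ]
tray top 0.87 [130.5 234. ] [0.522 0.311 0.   ]
tray top 0.51 [182.2 143.1] [0.758 0.189 0.   ]
tray scene 0.89 [352.6 135.9] [0.514 0.302 0.   ]
mat top 0.57 [370.5 240. ] [ 0.518 -0.299  0.   ]
mat top 0.26 [337.7 147.4] [ 0.756 -0.212  0.   ]
mat scene 0.61 [193.1 288.2] [ 0.514 -0.294  0.   ]
cover_grip top 0.61 [226.9 223.8] [0.547 0.061 0.084]
cover_grip top 0.49 [371.  242.8] [ 0.509 -0.284  0.084]
cover_grip top 0.32 [218.7 262. ] [0.457 0.078 0.084]
cover_grip scene 0.71 [305.5 173.2] [0.539 0.059 0.084]
rocker_green top 0.67 [201.1 256.8] [0.468 0.124 0.055]
rocker_green scene 0.51 [300.3 148. ] [0.464 0.135 0.055]
rocker_white top 0.69 [200.8 254.8] [0.473 0.125 0.055]
rocker_white top 0.66 [215.9 262.1] [0.456 0.088 0.055]
rocker_white scene 0.47 [285.7 151. ] [0.443 0.103 0.055]
recess0 top 0.9 [211.  227.5] [0.54  0.105 0.034]
recess0 top 0.83 [229.6 231.5] [0.531 0.058 0.034]
recess0 top 0.6 [249.6 234.9] [0.524 0.
[... 1747 characters left out ...]
2 168.7] [ 0.705 -0.447  0.004]
fresh0 top 0.68 [364.  246.3] [ 0.501 -0.281  0.004]
fresh0 top 0.67 [369.1 208.9] [ 0.597 -0.294  0.004]
fresh0 top 0.62 [279.6 301.8] [ 0.358 -0.069  0.004]
fresh0 scene 0.85 [218.5 310.2] [ 0.593 -0.296  0.004]
fresh0 scene 0.65 [217.9 187.5] [ 0.362 -0.064  0.004]
fresh0 scene 0.62 [196.4 277.5] [ 0.503 -0.273  0.004]
fresh0 scene 0.55 [203.7 402.9] [ 0.701 -0.445  0.004]
used0 top 0.61 [191.6 287.8] [0.392 0.148 0.034]
used0 top 0.18 [129.2 231.6] [0.527 0.305 0.034]Traceback (most recent call last):
  File "<stdin>", line 5, in <module>
ValueError: it knows: bottle, cover_grip, fresh, jar, mat, reader, recess, rocker_green, rocker_white, tray, used, vial
```

```bash
python3 - <<'E'
from h import *
p=shot('top'); q=shot('scene')
C=cloud(p)
def R(m):
    if m.sum()<5: return None
    r=cv2.minAreaRect(C[m][:,:2].astype(np.float32)*1000); return [np.round(r[0],1).tolist(),np.round(r[1],1).tolist(),round(r[2],1),int(m.sum())]
sel=np.zeros(p['z_map'].shape,bool); sel[160:290,180:290]=1
m=sel&(C[...,2]>.03)&(C[...,2]<.1)
print('reader rect',R(m))
im=p['image'].astype(int)
m2=sel&(C[...,2]>.066)&(C[...,2]<.08)&(im[...,2]>im[...,0]+25)
print('cover rect',R(m2),np.median(C[m2][:,2]))
m3=sel&(C[...,2]>.085)&(C[...,2]<.12)
print('grip rect',R(m3),np.median(C[m3][:,2]))
sel[:]=0; sel[190:280,85:172]=1
print('tray',R(sel&(C[...,2]>.03)&(C[...,2]<.06)))
sel[:]=0; sel[190:270,345:395]=1
m5=sel&(C[...,2]>.012)&(C[...,2]<.06)
n,lab=cv2.connectedComponents(m5.astype(np.uint8))
for i in range(1,n):
    k=lab==i
    if k.sum()<40: continue
    g=k&(im[...,1]>im[...,0]+40)
    print(i,R(k),'tab',R(g),'hi',R(k&(C[...,2]>.029)),np.percentile(C[k][:,2],[5,50,95]))
o=p['image'][150:300,80:420]; cv2.imwrite('pics/top0c.png',cv2.resize(cv2.cvtColor(o,cv2.COLOR_RGB2BGR),None,fx=2.35,fy=2.35,interpolation=cv2.INTER_CUBIC))
cv2.imwrite('pics/sc0c.png',cv2.resize(cv2.cvtColor(q['image'][120:330,160:400],cv2.COLOR_RGB2BGR),None,fx=2.8,fy=2.8,interpolation=cv2.INTER_CUBIC))
E
```

```text
reader rect [[522.9, 59.2], [182.7, 299.2], 77.5, 7614]
cover rect [[540.1, 54.9], [172.7, 87.2], 77.8, 2202] 0.07343655318190562
grip rect [[509.9, 51.7], [87.0, 56.0], 6.2, 133] 0.09497938012599656
tray [[520.0, 307.5], [153.1, 170.3], 86.3, 671]
3 [[586.2, -299.3], [36.4, 45.3], 73.0, 258] tab [[580.1, -296.8], [24.1, 23.1], 72.0, 71] hi [[586.0, -299.3], [26.0, 12.3], 74.8, 55] [0.01674519 0.02160431 0.03779996]
8 [[505.7, -276.0], [42.8, 37.5], 1.0, 265] tab [[499.1, -275.5], [19.8, 24.7], 1.0, 64] hi [[504.1, -275.6], [9.9, 25.9], 0.4, 48] [0.01652128 0.02129318 0.03856765]
```

View pics/top0c.png

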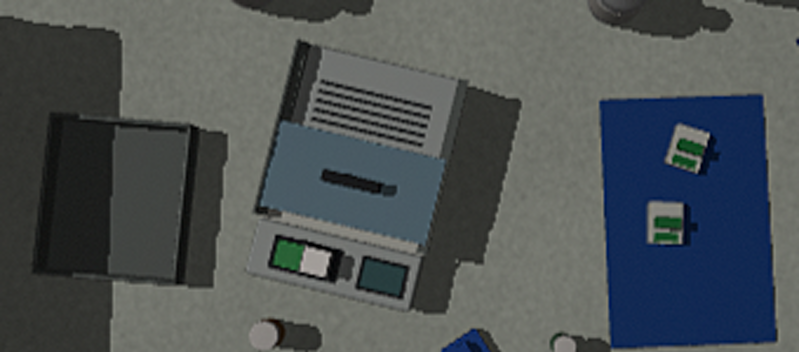

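View pics/sc0c.png

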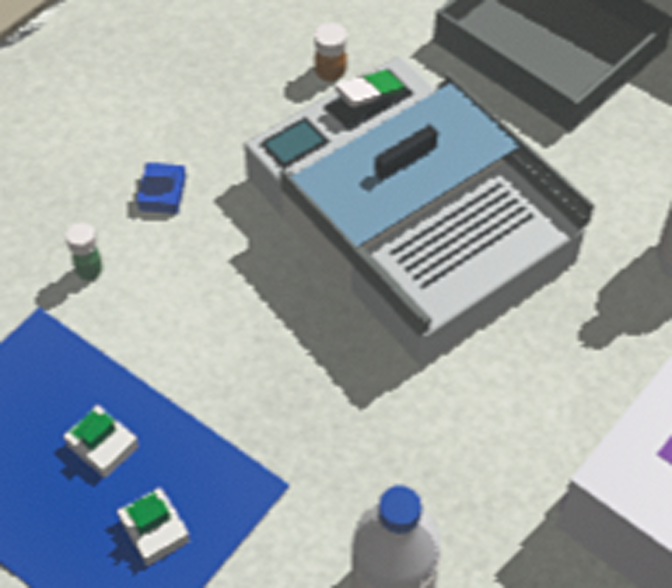

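```bash
cat >> h.py <<'E'
def plan(target,yaw=None,step=60):
    """rows in tool frame from measured pose to target (m) and yaw deg: rotation first rows, then shift."""
    s=manip.read_state(); y=s['ee_rot'][2]; 
    if yaw is None: yaw=y
    d=(yaw-y+180)%360-180
    n=int(np.ceil(abs(np.radians(d))/.185)) if abs(d)>.2 else 0
    print('now',np.round(s['tool_pos']*1000,1),np.round(s['ee_rot'],2),'F',np.round(s['ft_force'],1),'w',round(s['gripper_width']*1000,1),'t',round(s['clock'],1))
    if n: print(' turn rows',n,'x',round(-np.radians(d)/n,3))
    a=np.radians(yaw); X=np.array([np.cos(a),np.sin(a)]);Y=np.array([np.sin(a),-np.cos(a)])
    D=(np.array(target)-s['tool_pos'])*1000
    v=np.array([X@D[:2],Y@D[:2],-D[2]])
    k=int(np.ceil(np.abs(v).max()/step)); print(' shift total',np.round(v,1),'rows',k,'each',np.round(v/max(k,1),1))
E
python3 - <<'E'
from h import *
from scipy.optimize import least_squares
s=manip.read_state(); 
for nm in('top','scene'):
    p=shot(nm); C=cloud(p); im=p['image'].astype(int)
    X,Y,Z=C[...,0],C[...,1],C[...,2]
    reg=(X>.38)&(X<.7)&(Y>-.08)&(Y<.17)
    cov=reg&(Z>.069)&(Z<.079)&(im[...,2]>im[...,0]+25)
    r=cv2.minAreaRect(C[cov][:,:2].astype(np.float32)*1000); print(nm,'cover',np.round(r[0],1),np.round(r[1],1),round(r[2],1),np.median(Z[cov]))
    top=reg&(Z>.045)&(Z<.079)
    n,lab,st,_=cv2.connectedComponentsWithStats(top.astype(np.uint8)); i=1+np.argmax(st[1:,4]); top=lab==i
    r=cv2.minAreaRect(C[top][:,:2].astype(np.float32)*1000); print(nm,'all',np.round(r[0],1),np.round(r[1],1),round(r[2],1),top.sum())
    g=reg&(Z>.085)&(Z<.105); g2=cv2.morphologyEx(g.astype(np.uint8),cv2.MORPH_OPEN,np.ones((2,2)))
    n,lab,st,ce=cv2.connectedComponentsWithStats(g2)
    for i in range(1,n):
        if st[i,4]>20:
            r=cv2.minAreaRect(C[lab==i][:,:2].astype(np.float32)*1000); print('  grip?',st[i,4],np.round(r[0],1),np.round(r[1],1),round(r[2],1),np.median(Z[lab==i]))
    gr=reg&(im[...,1]>im[...,0]+40)&(im[...,1]>im[...,2]+20)&(Z>.045)
    print('  green',gr.sum(),np.round(np.median(C[gr],0),4),np.round(C[gr].min(0),3),np.round(C[gr].max(0),3))
    wh=reg&(X<.475)&(im.min(-1)>170)&(Z>.045)&(Z<.08)
    print('  white',wh.sum(),np.round(np.median(C[wh],0),4),np.round(C[wh].min(0),3),np.round(C[wh].max(0),3))
    sl=(X>.34)&(X<.43)&(Y>.1)&(Y<.18)&(Z>.03); print('  jar top',np.round(np.median(C[sl],0),3))
E
```

```text
top cover [539.3  55.1] [172.6  88. ] 77.5 0.0733770189076175
top all [547.4  53.8] [182.7 248.7] 77.4 7314
  grip? 130 [537.2  53.2] [58.8 11.6] 78.0 0.09411306172974218
  green 117 [0.4651 0.1196 0.0658] [ 0.451 -0.051  0.051] [0.479 0.134 1.304]
  white 1 [0.4511 0.1047 0.0711] [0.451 0.105 0.071] [0.451 0.105 0.071]
  jar top [0.381 0.143 0.05 ]
scene cover [515.7  61.8] [176.1 140.7] 78.6 0.07278873180291669
scene all [546.4  53.4] [185.6 251.4] 77.4 6535
  grip? 152 [541.8  60.6] [72.2 12.2] 81.6 0.09162644806856546
  green 71 [0.4638 0.12   0.0645] [0.45  0.106 0.058] [0.478 0.134 0.071]
  white 407 [0.4498 0.0696 0.0501] [ 0.38  -0.021  0.045] [0.475 0.164 0.08 ]
  jar top [0.383 0.139 0.048]
```

```bash
cat >> h.py <<'E'
O=np.array([.5298,.0574]); PHI=np.radians(-12.6)
def rd(x,y): # reader frame (m)-> world xy
    return O+np.array([np.cos(PHI)*x-np.sin(PHI)*y, np.sin(PHI)*x+np.cos(PHI)*y])
YAW=90-12.6
E
python3 -c "
from h import *
print(rd(-.078,.0075))
plan([.456,.082,.13],YAW)"
```

```text
[0.45531457 0.08173455]
now [ 136.1 -584.4  231.3] [-180.      0.     13.11] F [-0.2 -0.6 -0.6] w 85.5 t 1.8
 turn rows 7 x -0.16
 shift total [720.1 166.8 101.3] rows 13 each [55.4 12.8  7.8]
```

Emit:
servo_tool([
  [0, 0, 0],
  [0, 0, 0],
  [0, 0, 0],
  [0, 0, 0],
  [0, 0, 0],
  [0, 0, 0],
  [0, 0, 0],
  [55.4, 12.8, 0],
], roll=[-0.16, -0.16, -0.16, -0.16, -0.16, -0.16, -0.16, 0], gripper=[0, 0, 0, 0, 0, 0, 0, 0])

```text
clock: 2.8
tool_pos: [0.1597, -0.534, 0.2299]
ee_rot: [-179.9, -0.1, 77.3]
ft_force: [1.2, -0.2, 0.9]
gripper_width: -0.0004
```

Emit:
servo_tool([
  [55.4, 12.8, 0],
  [55.4, 12.8, 0],
  [55.4, 12.8, 0],
  [55.4, 12.8, 0],
  [55.4, 12.8, 0],
  [55.4, 12.8, 0],
  [55.4, 12.8, 0],
  [55.4, 12.8, 0],
], roll=[0, 0, 0, 0, 0, 0, 0, 0], gripper=[0, 0, 0, 0, 0, 0, 0, 0])

```text
clock: 3.8
tool_pos: [0.3589, -0.1217, 0.2317]
ee_rot: [179.9, 0.0, 77.3]
ft_force: [0.8, -0.8, 0.1]
gripper_width: 0.0001
```

```bash
python3 -c "
from h import *
plan([.4555,.082,.13],YAW)"
```

```text
now [ 358.9 -121.7  231.7] [1.7991e+02 2.0000e-02 7.7260e+01] F [ 0.8 -0.8  0.1] w 0.1 t 3.8
 shift total [219.9  49.9 101.7] rows 4 each [55.  12.5 25.4]
```

Emit:
servo_tool([
  [55, 12.5, 25],
  [55, 12.5, 25],
  [55, 12.5, 25],
  [55, 12.5, 25],
  [0, 0, 0],
], roll=[0, 0, 0, 0, 0], gripper=[0, 0, 0, 0, 0])

```text
clock: 4.42
tool_pos: [0.4541, 0.0834, 0.1283]
ee_rot: [-179.7, 0.0, 77.6]
ft_force: [0.4, -1.5, 0.4]
gripper_width: -0.0002
```

```bash
python3 - <<'E'
from h import *
plan([.4555,.082,.08],YAW)
p=shot('scene'); cv2.imwrite('pics/s1.png',cv2.resize(cv2.cvtColor(p['image'][100:270,200:400],cv2.COLOR_RGB2BGR),None,fx=3.4,fy=3.4,interpolation=cv2.INTER_CUBIC))
E
```

```text
now [454.1  83.4 128.3] [-1.797e+02  4.000e-02  7.756e+01] F [ 0.4 -1.5  0.4] w -0.2 t 4.4
 shift total [-1.   1.6 48.3] rows 1 each [-1.   1.6 48.3]
```

View pics/s1.png

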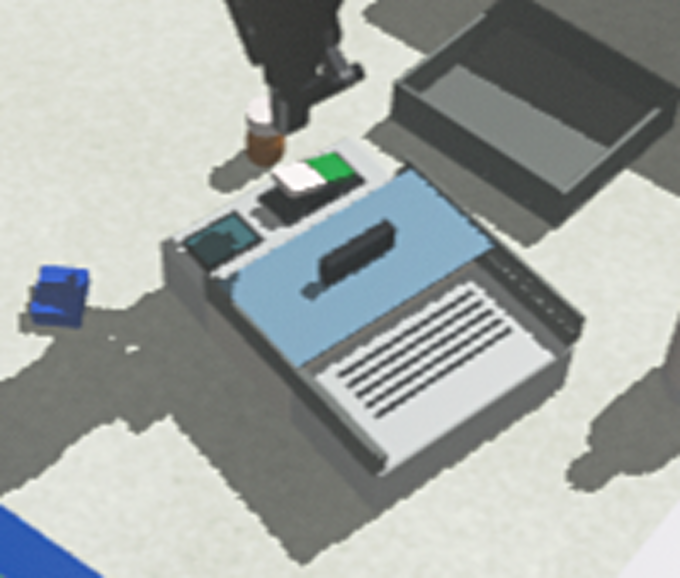

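The white end is raised, and the shut fingers hang above it at crop (290,120). I'll press down in steps.

Emit:
servo_tool([
  [-1, 1.6, 25],
  [0, 0, 22],
  [0, 0, 6],
  [0, 0, 4],
  [0, 0, 3],
  [0, 0, 0],
], roll=[0, 0, 0, 0, 0, 0], gripper=[0, 0, 0, 0, 0, 0])

```text
clock: 5.22
tool_pos: [0.4574, 0.0789, 0.0719]
ee_rot: [179.9, -0.0, 77.3]
ft_force: [-0.0, -0.9, 0.8]
gripper_width: -0.0003
```

Emit:
servo_tool([
  [0, 0, 3],
  [0, 0, 3],
  [0, 0, 2],
  [0, 0, 0],
], roll=[0, 0, 0, 0], gripper=[0, 0, 0, 0])

```text
clock: 5.72
tool_pos: [0.4571, 0.0791, 0.0644]
ee_rot: [180.0, -0.0, 77.3]
ft_force: [-5.1, -1.4, 12.5]
gripper_width: 0.0
```

```bash
python3 - <<'E'
from h import *
p=shot('scene'); cv2.imwrite('pics/s2.png',cv2.resize(cv2.cvtColor(p['image'][120:220,230:350],cv2.COLOR_RGB2BGR),None,fx=5,fy=5,interpolation=cv2.INTER_CUBIC))
print(manip.read_state()['ft_force'])
E
```

```text
[-7.24943658 -0.58423576 13.33409849]
```

View pics/s2.png

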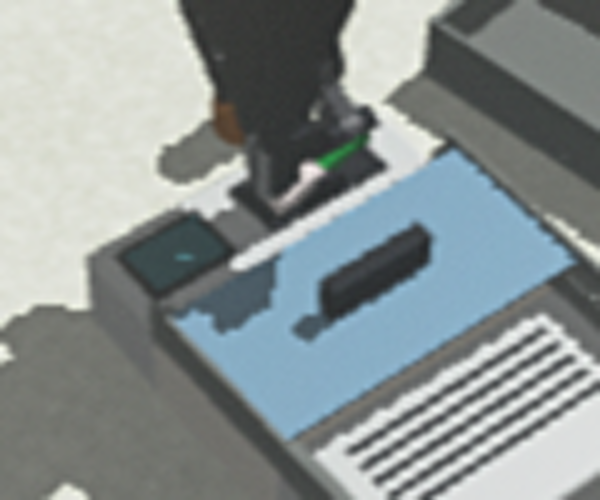

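It appears tipped, with the green end raised. I'll lift off and check.

Emit:
servo_tool([
  [0, 0, -10],
  [0, 0, -30],
  [0, 0, -50],
  [0, 40, 0],
  [0, 40, 0],
  [0, 0, 0],
], roll=[0, 0, 0, 0, 0, 0], gripper=[0.0, 0.0, 0.4, 0.4, 0.4, 0.4])

```text
clock: 6.52
tool_pos: [0.5364, 0.0606, 0.1529]
ee_rot: [-180.0, 0.0, 77.2]
ft_force: [-1.2, 0.3, 0.1]
gripper_width: 0.0348
```

```bash
python3 - <<'E'
from h import *
p=shot('scene'); cv2.imwrite('pics/s3.png',cv2.resize(cv2.cvtColor(p['image'][120:220,230:350],cv2.COLOR_RGB2BGR),None,fx=5,fy=5,interpolation=cv2.INTER_CUBIC))
print(manip.read_state()['gripper_width'])
print(rd(.0085,0)); plan(list(rd(.0095,0))+[.13],YAW)
E
```

```text
0.03392627831132647
[0.53809529 0.05554578]
now [535.1  61.  152.7] [-1.7992e+02  1.0000e-02  7.7240e+01] F [-0.8 -0.  -0.4] w 33.9 t 6.6
 shift total [-4.7  5.1 22.7] rows 1 each [-4.7  5.1 22.7]
```

View pics/s3.png

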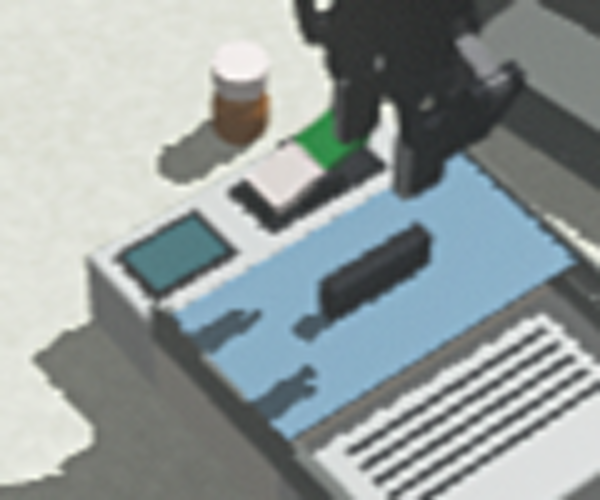

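The rocker is tipped: green end up, white end down. Next is the grip bar, centre about (0.538, 0.0545).

Emit:
servo_tool([
  [-4.7, 4, 10],
  [0, 0, 20],
  [0, 0, 20],
  [0, 0, 20],
  [0, 0, 4],
  [0, 0, 0],
], roll=[0, 0, 0, 0, 0, 0], gripper=[0.4, 0.4, 0.4, 0.4, 0.4, 0.4])

```text
clock: 7.32
tool_pos: [0.5373, 0.0558, 0.0793]
ee_rot: [-180.0, 0.0, 77.3]
ft_force: [0.1, 0.3, 0.6]
gripper_width: 0.0339
```

Emit:
servo_tool([
  [0, 0, 0],
  [0, 0, 0],
  [0, 0, 0],
  [0, 0, 0],
], roll=[0, 0, 0, 0], gripper=[0, 0, 0, 0])

```text
clock: 7.82
tool_pos: [0.5386, 0.0558, 0.0806]
ee_rot: [179.9, -0.0, 77.3]
ft_force: [-2.0, 0.1, 6.4]
gripper_width: 0.0104
```

Emit:
servo_tool([
  [0, 15, 0],
  [0, 15, 0],
  [0, 15, 0],
  [0, 12, 0],
  [0, 12, 0],
  [0, 10, 0],
  [0, 3, 0],
  [0, 0, 0],
], roll=[0, 0, 0, 0, 0, 0, 0, 0], gripper=[0, 0, 0, 0, 0, 0, 0, 0])

```text
clock: 8.82
tool_pos: [0.6173, 0.0383, 0.0806]
ee_rot: [-179.9, -0.0, 77.3]
ft_force: [-8.0, 1.1, 10.8]
gripper_width: 0.0103
```

Emit:
servo_tool([
  [0, 0, 0],
  [0, 0, 0],
  [0, 0, -30],
  [0, 0, -50],
  [-50, 0, -30],
  [-60, 0, 0],
  [-60, 0, 0],
  [-60, 0, 0],
], roll=[0, 0, 0, 0, 0, 0, 0, 0], gripper=[0.4, 0.4, 0.4, 0.4, 0.4, 0.4, 0.4, 0.4])

```text
clock: 9.82
tool_pos: [0.5665, -0.1883, 0.1894]
ee_rot: [180.0, 0.0, 77.3]
ft_force: [1.8, 0.2, -0.6]
gripper_width: 0.0341
```

```bash
python3 - <<'E'
from h import *
p=shot('top'); q=shot('scene')
cv2.imwrite('pics/t4.png',cv2.resize(cv2.cvtColor(p['image'][160:290,90:290],cv2.COLOR_RGB2BGR),None,fx=4,fy=4,interpolation=cv2.INTER_CUBIC))
cv2.imwrite('pics/s4.png',cv2.resize(cv2.cvtColor(q['image'][110:260,220:400],cv2.COLOR_RGB2BGR),None,fx=4,fy=4,interpolation=cv2.INTER_CUBIC))
Rr=np.array([[np.cos(PHI),np.sin(PHI)],[-np.sin(PHI),np.cos(PHI)]])
for nm,P in(('top',p),('scene',q)):
    for l in('used0','recess0','fresh0'):
        for d in manip.tip_of(P,l): 
            X=w(P,*d['xy'],.034 if l!='fresh0' else .004); print(nm,l,round(d['p'],2),np.round(d['xy'],1),np.round(X*1000,1),'rd',np.round(Rr@(X[:2]-O)*1000,1))
    C=cloud(P);im=P['image'].astype(int)
    mg=(im[...,0]>im[...,1]+50)&(im[...,2]>im[...,1]+30)&(C[...,0]>.45)&(C[...,0]<.6)&(C[...,1]>-.05)&(C[...,1]<.16)
    n,lab,st,ce=cv2.connectedComponentsWithStats(mg.astype(np.uint8))
    for i in range(1,n):
        if st[i,4]<8: continue
        c=C[lab==i]; t=c[c[:,2]>.061]
        print(nm,'tab',st[i,4],np.round(ce[i]),np.round(np.median(c,0)*1000,1),'tops',len(t), np.round(Rr@((t[:,:2].min(0)+t[:,:2].max(0))/2-O)*1000,1) if len(t) else None, 'zmed',np.median(t[:,2]) if len(t) else 0)
E
```

```text
top used0 0.58 [229.1 231.1] [532.4  59.7  34. ] rd [2.  2.8]
top used0 0.54 [250.4 235.5] [522.4   6.7  34. ] rd [  3.9 -51. ]
top recess0 0.96 [229.8 233.1] [527.4  57.8  34. ] rd [-2.4 -0.1]
top recess0 0.9 [246.9 240. ] [511.2  15.1  34. ] rd [ -9.  -45.3]
top recess0 0.76 [212.5 229.1] [536.5 100.8  34. ] rd [-2.9 43.8]
top fresh0 0.68 [430.1 170.5] [ 700.  -451.6    4. ] rd [ 277.2 -459.6]
top fresh0 0.63 [363.5 243.7] [ 508.  -279.9    4. ] rd [  52.3 -334. ]
top fresh0 0.45 [278.9 301.8] [358.3 -67.3   4. ] rd [-140.2 -159.1]
top tab 29 [231. 225.] [546.4  54.   51.2] tops 0 None zmed 0
top tab 41 [229. 231.] [530.9  57.1  66.6] tops 39 [ 0.3 -0.1] zmed 0.06663854808016723
top tab 27 [250. 230.] [535.4   7.4  51.8] tops 0 None zmed 0
top tab 38 [249. 236.] [520.1   9.8  66.3] tops 38 [  1.9 -48.2] zmed 0.06626202825900845
scene used0 0.83 [283.4 195. ] [516.7   6.1  34. ] rd [ -1.6 -52.9]
scene used0 0.65 [300.8 183.9] [527.1  59.2  34. ] rd [-3.   1.2]
scene used0 0.34 [190.1 211.1] [ 381.1 -170.4   34. ] rd [ -95.4 -254.7]
scene used0 0.32 [404.8 214. ] [765.7 144.9  34. ] 
[... 195 characters left out ...]
 57.   34. ] rd [-5.  -1.5]
scene recess0 0.6 [191.1 217.1] [ 395.3 -180.6   34. ] rd [ -79.3 -261.6]
scene fresh0 0.83 [193.2 278.9] [ 499.7 -279.7    4. ] rd [  44.2 -335.6]
scene fresh0 0.73 [216.7 309.4] [ 588.9 -297.     4. ] rd [ 135. -333.]
scene fresh0 0.71 [201.  404.4] [ 699.5 -450.3    4. ] rd [ 276.4 -458.4]
scene fresh0 0.47 [312.6 176.8] [521.4 115.9   4. ] rd [-20.9  55.3]
scene tab 45 [302. 177.] [529.5  58.2  66. ] tops 42 [-0.3 -0.1] zmed 0.06601544729900641
scene tab 36 [306. 184.] [544.7  55.6  50.9] tops 0 None zmed 0
scene tab 47 [286. 187.] [519.8  10.3  65.4] tops 44 [  0.4 -47.7] zmed 0.06550133520763415
scene tab 37 [290. 194.] [534.6   7.3  50.3] tops 0 None zmed 0
```

View pics/t4.png

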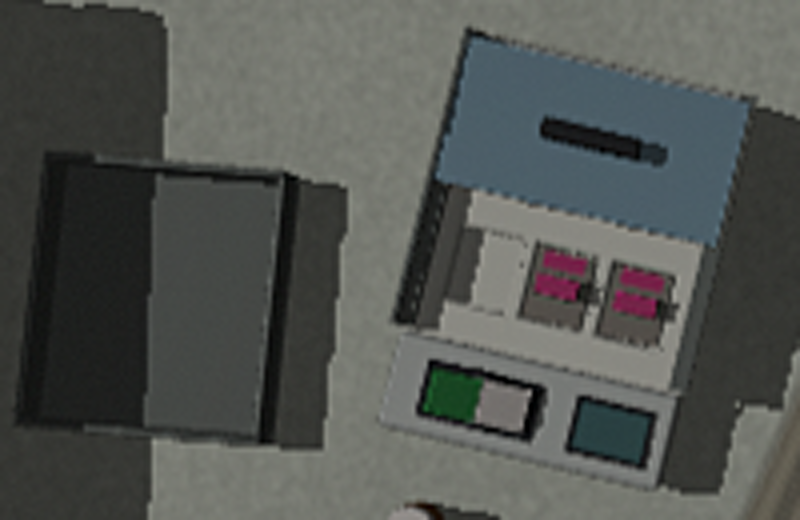

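View pics/s4.png

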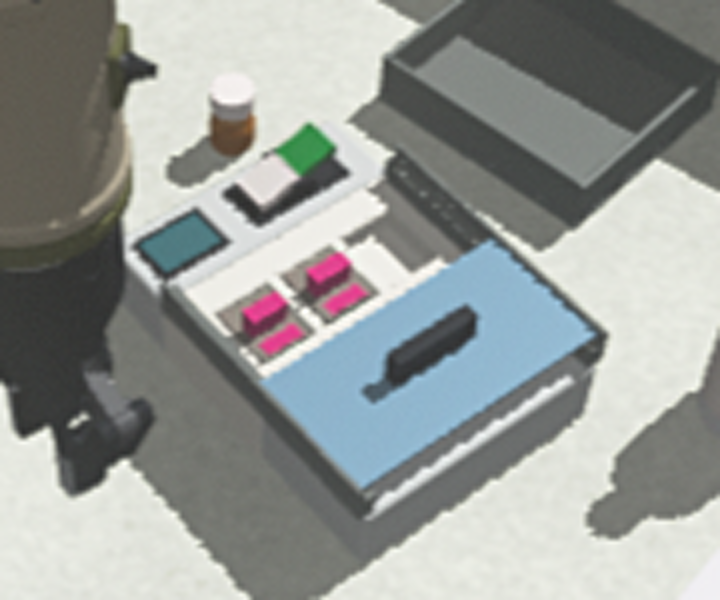

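The compartment holds two used cartridges (magenta tabs), in the middle and right recesses; the left one is empty. The tabs measure at reader (0,0) and (0,-48). I'll grasp the middle one first.

```bash
python3 - <<'E'
from h import *
plan(list(rd(.0,0))+[.12],YAW)
E
```

```text
now [ 567.4 -185.2  189.2] [-1.7999e+02 -2.0000e-02  7.7380e+01] F [ 0.  -0.  -0.7] w 33.9 t 10.2
 shift total [228.5 -89.7  69.2] rows 4 each [ 57.1 -22.4  17.3]
```

Emit:
servo_tool([
  [57, -22.4, 0],
  [57, -22.4, 0],
  [57, -22.4, 0],
  [57, -22.4, 30],
  [0, 0, 39],
  [0, 0, 0],
], roll=[0, 0, 0, 0, 0, 0], gripper=[0.4, 0.4, 0.4, 0.4, 0.4, 0.4])

```text
clock: 10.98
tool_pos: [0.5276, 0.0523, 0.1195]
ee_rot: [-179.6, 0.1, 77.5]
ft_force: [-0.4, -0.5, 0.3]
gripper_width: 0.0341
```

```bash
python3 - <<'E'
from h import *
plan(list(rd(.0,0))+[.054],YAW)
E
```

```text
now [527.6  52.3 119.5] [-1.7963e+02  9.0000e-02  7.7480e+01] F [-0.4 -0.5  0.3] w 34.1 t 11.0
 shift total [ 5.4  1.1 65.5] rows 2 each [ 2.7  0.5 32.8]
```

Emit:
servo_tool([
  [3, 1, 20],
  [0, 0, 20],
  [0, 0, 0],
  [0, 0, 0],
], roll=[0, 0, 0, 0], gripper=[0.4, 0.4, 0.4, 0.4])

```text
clock: 11.48
tool_pos: [0.5334, 0.053, 0.0846]
ee_rot: [179.9, -0.0, 77.3]
ft_force: [-0.0, -0.7, -1.0]
gripper_width: 0.034
```

```bash
python3 - <<'E'
from h import *
plan(list(rd(.0,0))+[.054],YAW)
E
```

```text
now [533.4  53.   84.6] [ 1.7989e+02 -2.0000e-02  7.7260e+01] F [-0.  -0.7 -1. ] w 34.0 t 11.5
 shift total [ 3.5 -4.4 30.6] rows 1 each [ 3.5 -4.4 30.6]
```

Emit:
servo_tool([
  [3.5, -4, 10],
  [0, 0, 12],
  [0, 0, 6],
  [0, 0, 0],
  [0, 0, 0],
], roll=[0, 0, 0, 0, 0], gripper=[0.4, 0.4, 0.4, 0.4, 0.4])

```text
clock: 12.1
tool_pos: [0.5293, 0.0575, 0.0549]
ee_rot: [180.0, -0.0, 77.3]
ft_force: [-0.3, 0.9, 0.1]
gripper_width: 0.0341
```

Emit:
servo_tool([
  [0, 0, 0],
  [0, 0, 0],
  [0, 0, 0],
  [0, 0, 0],
], roll=[0, 0, 0, 0], gripper=[0, 0, 0, 0])

```text
clock: 12.6
tool_pos: [0.5296, 0.0575, 0.0553]
ee_rot: [179.9, -0.0, 77.3]
ft_force: [-0.3, 0.5, 5.5]
gripper_width: 0.0103
```

Emit:
servo_tool([
  [0, 0, -10],
  [0, 0, -15],
  [0, 0, -30],
  [0, 0, -30],
  [0, 0, 0],
], roll=[0, 0, 0, 0, 0], gripper=[0, 0, 0, 0, 0])

```text
clock: 13.22
tool_pos: [0.5315, 0.0575, 0.1439]
ee_rot: [179.6, -0.1, 77.3]
ft_force: [1.3, 1.1, -1.1]
gripper_width: 0.01
```

```bash
python3 - <<'E'
from h import *
plan([.52,.34,.14],YAW,45)
q=shot('scene');cv2.imwrite('pics/s5.png',cv2.resize(cv2.cvtColor(q['image'][90:240,220:400],cv2.COLOR_RGB2BGR),None,fx=4,fy=4,interpolation=cv2.INTER_CUBIC))
E
```

```text
now [531.5  57.5 143.9] [ 1.7964e+02 -9.0000e-02  7.7280e+01] F [ 1.3  1.1 -1.1] w 10.0 t 13.2
 shift total [273.1 -72.9   3.9] rows 7 each [ 39.  -10.4   0.6]
```

View pics/s5.png

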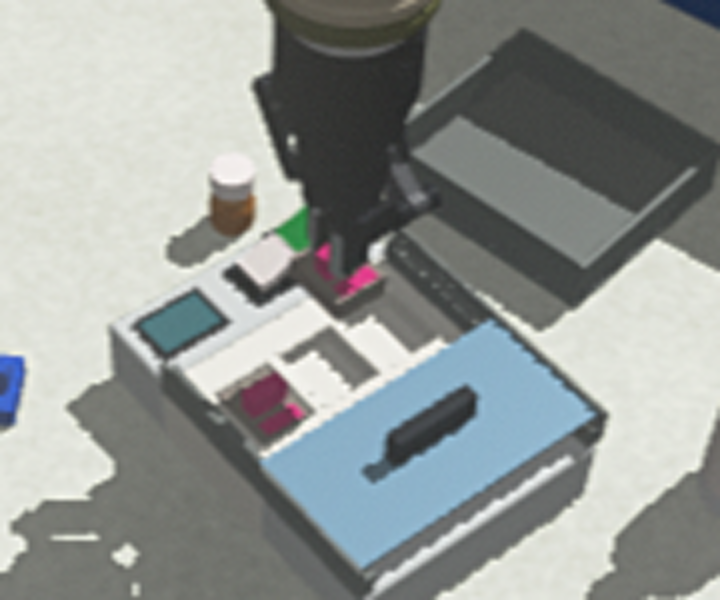

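The cartridge is held at crop (345,280) and its recess is empty. I'll carry it to the tray.

Emit:
servo_tool([
  [39, -10.4, 0],
  [39, -10.4, 0],
  [39, -10.4, 0],
  [39, -10.4, 0],
  [39, -10.4, 0],
  [39, -10.4, 0],
  [39, -10.4, 0],
  [0, 0, 20],
], roll=[0, 0, 0, 0, 0, 0, 0, 0], gripper=[0, 0, 0, 0, 0, 0, 0, 0])

```text
clock: 14.28
tool_pos: [0.5182, 0.3428, 0.1201]
ee_rot: [179.9, -0.1, 77.5]
ft_force: [0.3, -0.8, 0.2]
gripper_width: 0.0103
```

Emit:
servo_tool([
  [0, 0, 30],
  [0, 0, 30],
  [0, 0, 20],
  [0, 0, 7],
  [0, 0, 0],
], roll=[0, 0, 0, 0, 0], gripper=[0, 0, 0, 0, 0])

```text
clock: 14.9
tool_pos: [0.5182, 0.3395, 0.0326]
ee_rot: [-180.0, 0.0, 77.3]
ft_force: [-0.6, -0.4, -0.6]
gripper_width: 0.0097
```

Emit:
servo_tool([
  [0, 0, 3],
  [0, 0, 0],
  [0, 0, 0],
  [0, 0, -15],
  [0, 0, -40],
  [0, 0, -40],
  [0, 0, 0],
], roll=[0, 0, 0, 0, 0, 0, 0], gripper=[0, 0.4, 0.4, 0.4, 0.4, 0.4, 0.4])

```text
clock: 15.78
tool_pos: [0.5213, 0.3416, 0.1313]
ee_rot: [179.6, -0.4, 77.3]
ft_force: [1.1, -0.3, -0.5]
gripper_width: 0.0338
```

```bash
python3 - <<'E'
from h import *
p=shot('top'); C=cloud(p);im=p['image'].astype(int)
print(rd(0,-.048)); plan(list(rd(0,-.048))+[.12],YAW)
q=shot('scene');cv2.imwrite('pics/s6.png',cv2.resize(cv2.cvtColor(q['image'][90:240,220:400],cv2.COLOR_RGB2BGR),None,fx=4,fy=4,interpolation=cv2.INTER_CUBIC))
E
```

```text
[0.51932912 0.010556  ]
now [520.  340.8 128.6] [179.75  -0.22  77.28] F [-0.  -0.2 -0.5] w 34.5 t 15.8
 shift total [-322.5   71.4    8.6] rows 6 each [-53.7  11.9   1.4]
```

View pics/s6.png

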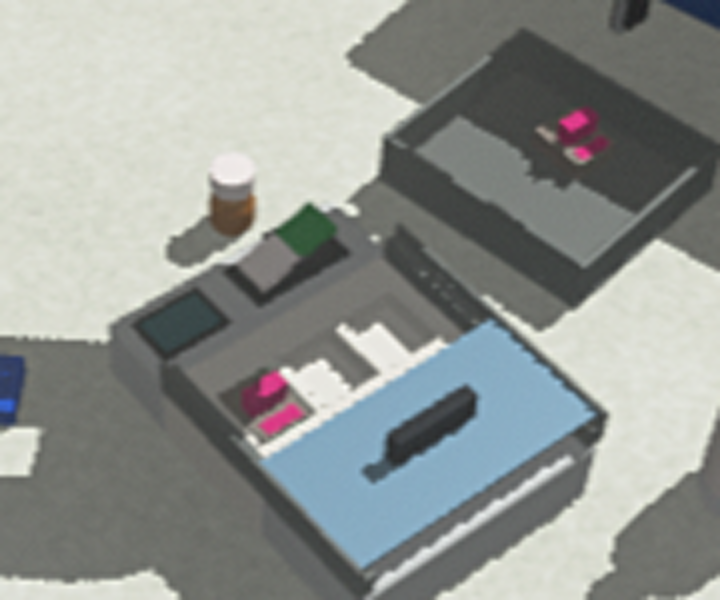

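The first used cartridge lies in the tray at crop (575,135). Next is the right-hand one.

Emit:
servo_tool([
  [-53.7, 12, 0],
  [-53.7, 12, 0],
  [-53.7, 12, 0],
  [-53.7, 12, 0],
  [-53.7, 12, 0],
  [-53.7, 12, 0],
  [0, 0, 20],
  [0, 0, 0],
], roll=[0, 0, 0, 0, 0, 0, 0, 0], gripper=[0.4, 0.4, 0.4, 0.4, 0.4, 0.4, 0.4, 0.4])

```text
clock: 16.88
tool_pos: [0.5151, 0.0092, 0.1021]
ee_rot: [-179.7, 0.0, 77.2]
ft_force: [-0.5, 0.2, -0.5]
gripper_width: 0.0344
```

Emit:
servo_tool([
  [0, 0, 10],
  [0, 0, 0],
  [0, 0, 0],
], roll=[0, 0, 0], gripper=[0.4, 0.4, 0.4])

```text
clock: 17.25
tool_pos: [0.5177, 0.0103, 0.095]
ee_rot: [180.0, -0.0, 77.3]
ft_force: [0.2, 1.3, -0.1]
gripper_width: 0.0343
```

```bash
python3 - <<'E'
from h import *
plan(list(rd(.0,-.048))+[.055],YAW)
E
```

```text
now [517.7  10.3  95. ] [179.99  -0.    77.34] F [ 0.2  1.3 -0.1] w 34.3 t 17.2
 shift total [ 0.7  1.6 40. ] rows 1 each [ 0.7  1.6 40. ]
```

Emit:
servo_tool([
  [0.5, 1.5, 20],
  [0, 0, 14],
  [0, 0, 6],
  [0, 0, 0],
  [0, 0, 0],
  [0, 0, 0],
  [0, 0, 0],
  [0, 0, 0],
], roll=[0, 0, 0, 0, 0, 0, 0, 0], gripper=[0.4, 0.4, 0.4, 0.4, 0, 0, 0, 0])

```text
clock: 18.25
tool_pos: [0.5198, 0.0098, 0.0556]
ee_rot: [179.9, -0.0, 77.3]
ft_force: [-0.5, 0.7, 5.8]
gripper_width: 0.0104
```

Emit:
servo_tool([
  [0, 0, -10],
  [0, 0, -15],
  [0, 0, -30],
  [0, 0, -30],
  [0, 0, 0],
], roll=[0, 0, 0, 0, 0], gripper=[0, 0, 0, 0, 0])

```text
clock: 18.88
tool_pos: [0.5214, 0.0097, 0.1439]
ee_rot: [179.6, -0.1, 77.3]
ft_force: [0.1, -0.4, -1.3]
gripper_width: 0.0103
```

```bash
python3 - <<'E'
from h import *
plan([.52,.28,.14],YAW,45)
E
```

```text
now [521.4   9.7 143.9] [ 1.7964e+02 -5.0000e-02  7.7280e+01] F [ 0.1 -0.4 -1.3] w 10.3 t 18.9
 shift total [263.5 -60.4   3.9] rows 6 each [ 43.9 -10.1   0.6]
```

Emit:
servo_tool([
  [44, -10, 0],
  [44, -10, 0],
  [44, -10, 0],
  [44, -10, 0],
  [44, -10, 0],
  [44, -10, 0],
  [0, 0, 0],
  [0, 0, 20],
], roll=[0, 0, 0, 0, 0, 0, 0, 0], gripper=[0, 0, 0, 0, 0, 0, 0, 0])

```text
clock: 19.88
tool_pos: [0.5196, 0.2809, 0.1204]
ee_rot: [179.9, -0.1, 77.3]
ft_force: [0.9, 0.4, 0.1]
gripper_width: 0.0099
```

Emit:
servo_tool([
  [0, 0, 30],
  [0, 0, 30],
  [0, 0, 20],
  [0, 0, 10],
  [0, 0, 0],
  [0, 0, 0],
  [0, 0, 0],
], roll=[0, 0, 0, 0, 0, 0, 0], gripper=[0, 0, 0, 0, 0, 0.4, 0.4])

```text
clock: 20.75
tool_pos: [0.5197, 0.281, 0.0311]
ee_rot: [179.9, -0.1, 77.3]
ft_force: [0.5, -0.4, -0.6]
gripper_width: 0.0342
```

Emit:
servo_tool([
  [0, 0, -15],
  [0, 0, -40],
  [0, 0, -40],
  [0, 0, 0],
], roll=[0, 0, 0, 0], gripper=[0.4, 0.4, 0.4, 0.4])

```text
clock: 21.25
tool_pos: [0.522, 0.2821, 0.1313]
ee_rot: [179.5, -0.3, 77.3]
ft_force: [1.0, -0.4, 0.4]
gripper_width: 0.0342
```

```bash
python3 - <<'E'
from h import *
q=shot('scene','s7.png')
p=shot('top','t7.png')
cv2.imwrite('pics/m7.png',cv2.resize(cv2.cvtColor(p['image'][180:310,320:420],cv2.COLOR_RGB2BGR),None,fx=4,fy=4,interpolation=cv2.INTER_CUBIC))
for nm,P in(('top',p),('scene',q)):
    C=cloud(P); im=P['image'].astype(int); X,Y,Z=[C[...,i] for i in range(3)]
    k=(X>.38)&(X<.66)&(Y>-.39)&(Y<-.2)&(Z>.030)&(Z<.045)
    b=(X>.38)&(X<.66)&(Y>-.39)&(Y<-.2)&(Z>.012)&(Z<.045)
    for nn,m in(('tab',k),('body',b)):
        n,lab,st,ce=cv2.connectedComponentsWithStats(m.astype(np.uint8),connectivity=8)
        for i in range(1,n):
            if st[i,4]>20:
                r=cv2.minAreaRect(C[lab==i][:,:2].astype(np.float32)*1000); print(nm,nn,st[i,4],np.round(ce[i],1),np.round(r[0],1),np.round(r[1],1),round(r[2],1))
E
```

```text
top tab 55 [373.3 212.3] [ 586. -299.] [25.8 12.4] 72.9
top tab 49 [364.3 244.8] [ 504.1 -275.6] [10.1 25.8] 0.9
top body 262 [372.2 213. ] [ 585.6 -299.2] [36.4 44.5] 73.1
top body 266 [362.9 244.6] [ 505.7 -275.7] [42.8 37.2] 1.0
scene tab 74 [193.8 272.9] [ 505.5 -276.7] [12.  26.2] 1.2
scene tab 82 [212.9 303.5] [ 585.5 -299.9] [25.7 12.5] 73.2
scene body 338 [195.1 276.6] [ 504.  -276.5] [36.1 47.3] 89.4
scene body 370 [213.9 306.9] [ 585.2 -300. ] [36.3 45.8] 73.0
```

View pics/s7.png

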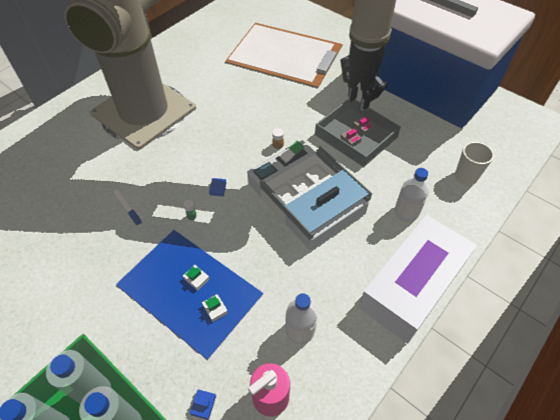

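View pics/m7.png

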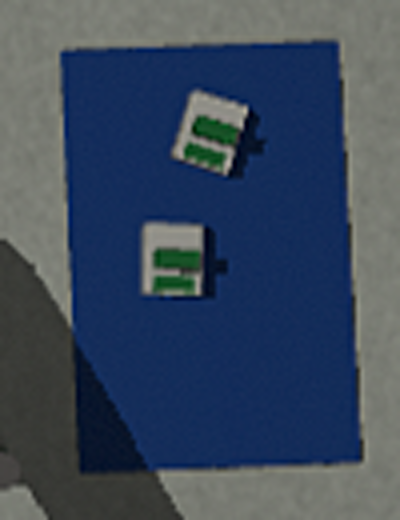

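Both used cartridges are in the tray. Two green-tab cartridges are on the mat, at scene (195,274) and (213,305). The blue look-alikes at (218,187) and (203,403) are off the mat and have no green tab. First I'll take fresh A at (0.505, -0.2763), x-axis at +1°.

```bash
python3 - <<'E'
from h import *
plan([.505,-.2763,.13],91,55)
E
```

```text
now [519.4 280.9 126.6] [ 1.7987e+02 -9.0000e-02  7.7290e+01] F [-0.4 -0.2  0.1] w 34.0 t 21.4
 turn rows 2 x -0.12
 shift total [-556.9  -24.2   -3.4] rows 11 each [-50.6  -2.2  -0.3]
```

Emit:
servo_tool([
  [0, 0, -5],
  [0, 0, -5],
  [-50.6, -2.2, 0],
  [-50.6, -2.2, 0],
  [-50.6, -2.2, 0],
  [-50.6, -2.2, 0],
  [-50.6, -2.2, 0],
  [-50.6, -2.2, 0],
], roll=[-0.12, -0.12, 0, 0, 0, 0, 0, 0], gripper=[0.4, 0.4, 0.4, 0.4, 0.4, 0.4, 0.4, 0.4])

```text
clock: 22.35
tool_pos: [0.5098, -0.0247, 0.1337]
ee_rot: [-179.9, -0.0, 91.0]
ft_force: [0.5, 0.2, -0.4]
gripper_width: 0.0343
```

Emit:
servo_tool([
  [-50.6, -2.2, 0],
  [-50.6, -2.2, 0],
  [-50.6, -2.2, 0],
  [-50.6, -2.2, 0],
  [-50.6, -2.2, 30],
  [0, 0, 30],
  [0, 0, 0],
  [0, 0, 0],
], roll=[0, 0, 0, 0, 0, 0, 0, 0], gripper=[0.4, 0.4, 0.4, 0.4, 0.4, 0.4, 0.4, 0.4])

```text
clock: 23.35
tool_pos: [0.5046, -0.2758, 0.0752]
ee_rot: [-180.0, -0.0, 91.1]
ft_force: [0.4, 0.9, 0.5]
gripper_width: 0.0343
```

```bash
python3 - <<'E'
from h import *
plan([.505,-.2763,.025],91,55)
E
```

```text
now [ 504.6 -275.8   75.2] [-1.7998e+02 -2.0000e-02  9.1070e+01] F [0.4 0.9 0.5] w 34.3 t 23.4
 shift total [-0.5  0.4 50.2] rows 1 each [-0.5  0.4 50.2]
```

Emit:
servo_tool([
  [-0.5, 0.4, 25],
  [0, 0, 15],
  [0, 0, 10],
  [0, 0, 0],
  [0, 0, 0],
  [0, 0, 0],
  [0, 0, 0],
  [0, 0, 0],
], roll=[0, 0, 0, 0, 0, 0, 0, 0], gripper=[0.4, 0.4, 0.4, 0.4, 0, 0, 0, 0])

```text
clock: 24.35
tool_pos: [0.5057, -0.2774, 0.0259]
ee_rot: [179.9, 0.1, 91.0]
ft_force: [-0.3, -0.1, 6.2]
gripper_width: 0.0101
```

Emit:
servo_tool([
  [0, 0, -20],
  [0, 0, -30],
  [0, 0, -50],
  [0, 0, 0],
  [0, 0, 0],
], roll=[0, 0, 0, 0, 0], gripper=[0, 0, 0, 0, 0])

```text
clock: 24.98
tool_pos: [0.5051, -0.277, 0.1257]
ee_rot: [179.9, 0.0, 91.0]
ft_force: [-0.9, -0.1, -0.6]
gripper_width: 0.0099
```

```bash
python3 - <<'E'
from h import *
q=shot('scene')
cv2.imwrite('pics/s8.png',cv2.resize(cv2.cvtColor(q['image'][190:340,110:290],cv2.COLOR_RGB2BGR),None,fx=4,fy=4,interpolation=cv2.INTER_CUBIC))
plan([.5296,.0575,.13],77.4,50)
E
```

```text
now [ 504.4 -276.6  124.4] [-1.7995e+02 -3.0000e-02  9.1030e+01] F [ 0.  -0.5 -1. ] w 10.5 t 25.0
 turn rows 2 x 0.119
 shift total [331.5 -48.3  -5.6] rows 7 each [47.4 -6.9 -0.8]
```

View pics/s8.png

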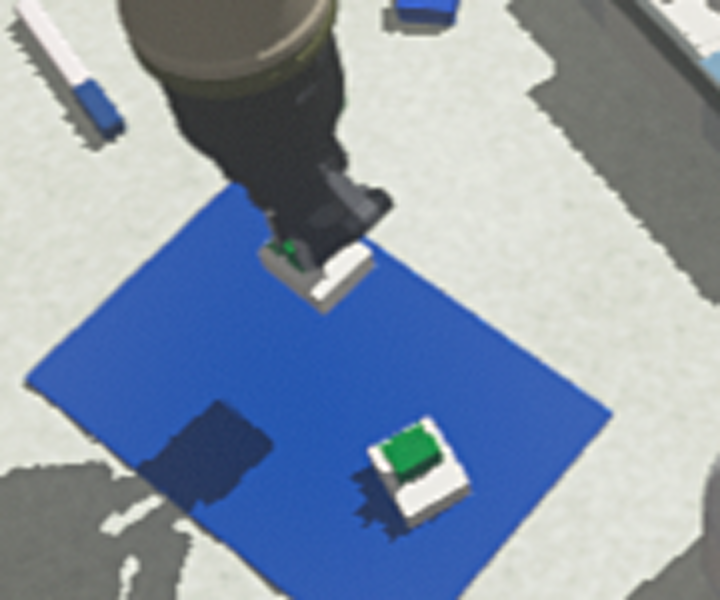

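It is held at crop (320,260), level. I'll carry it over the middle recess.

Emit:
servo_tool([
  [0, 0, 0],
  [0, 0, 0],
  [47.4, -6.9, 0],
  [47.4, -6.9, 0],
  [47.4, -6.9, 0],
  [47.4, -6.9, 0],
  [47.4, -6.9, 0],
  [47.4, -6.9, 0],
], roll=[0.119, 0.119, 0, 0, 0, 0, 0, 0], gripper=[0, 0, 0, 0, 0, 0, 0, 0])

```text
clock: 26.02
tool_pos: [0.5253, 0.0113, 0.1233]
ee_rot: [-179.8, 0.0, 77.4]
ft_force: [0.4, -0.6, -0.9]
gripper_width: 0.0096
```

Emit:
servo_tool([
  [47.4, -6.9, 0],
  [0, 0, 0],
  [0, 0, 0],
  [0, 0, 0],
], roll=[0, 0, 0, 0], gripper=[0, 0, 0, 0])

```text
clock: 26.52
tool_pos: [0.5298, 0.0563, 0.1242]
ee_rot: [-179.9, 0.0, 77.3]
ft_force: [0.2, -0.3, -0.7]
gripper_width: 0.0097
```

```bash
python3 - <<'E'
from h import *
plan([.5297,.0573,.076],77.4,50)
q=shot('scene')
cv2.imwrite('pics/s9.png',cv2.resize(cv2.cvtColor(q['image'][100:250,220:400],cv2.COLOR_RGB2BGR),None,fx=4,fy=4,interpolation=cv2.INTER_CUBIC))
E
```

```text
now [529.8  56.3 124.2] [-1.7994e+02  3.0000e-02  7.7320e+01] F [ 0.2 -0.3 -0.7] w 9.7 t 26.5
 shift total [ 0.9 -0.3 48.2] rows 1 each [ 0.9 -0.3 48.2]
```

View pics/s9.png

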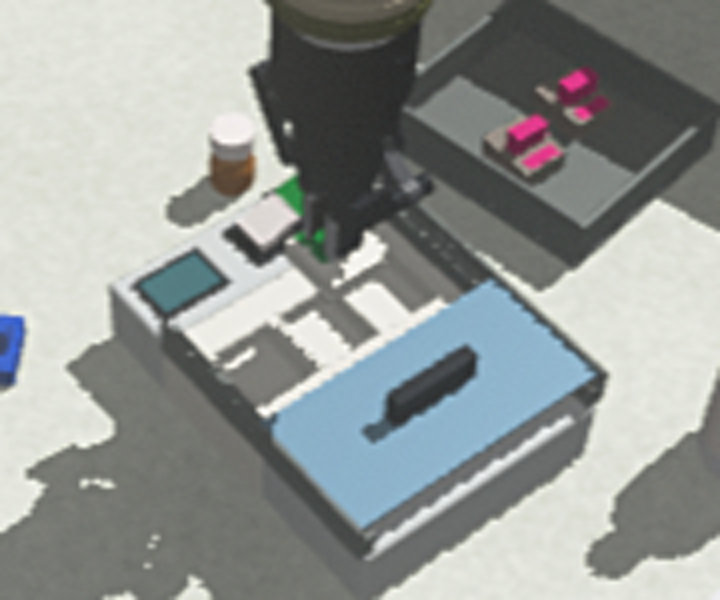

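Emit:
servo_tool([
  [0.9, -0.3, 20],
  [0, 0, 20],
  [0, 0, 9],
  [0, 0, 0],
], roll=[0, 0, 0, 0], gripper=[0, 0, 0, 0])

```text
clock: 27.08
tool_pos: [0.5296, 0.0578, 0.0752]
ee_rot: [-179.9, 0.0, 77.3]
ft_force: [0.1, -0.5, 0.3]
gripper_width: 0.01
```

Emit:
servo_tool([
  [0, 0, 3],
  [0, 0, 3],
  [0, 0, 3],
  [0, 0, 0],
], roll=[0, 0, 0, 0], gripper=[0, 0, 0, 0])

```text
clock: 27.58
tool_pos: [0.5314, 0.0578, 0.0709]
ee_rot: [179.9, 0.0, 77.4]
ft_force: [-14.4, -4.6, 29.9]
gripper_width: 0.0102
```

Blocked at the rim with about 30 N. I'll back off and look.

Emit:
servo_tool([
  [0, 0, -5],
  [0, 0, -3],
  [0, 0, 0],
], roll=[0, 0, 0], gripper=[0, 0, 0])

```text
clock: 27.95
tool_pos: [0.5303, 0.0585, 0.0749]
ee_rot: [180.0, -0.0, 77.4]
ft_force: [-0.4, -0.5, -0.3]
gripper_width: 0.0098
```

```bash
python3 - <<'E'
from h import *
q=shot('scene'); p=shot('top')
print(manip.read_state()['tool_pos'],manip.read_state()['ft_force'])
cv2.imwrite('pics/s10.png',cv2.resize(cv2.cvtColor(q['image'][150:220,260:340],cv2.COLOR_RGB2BGR),None,fx=8,fy=8,interpolation=cv2.INTER_CUBIC))
cv2.imwrite('pics/t10.png',cv2.resize(cv2.cvtColor(p['image'][190:270,190:280],cv2.COLOR_RGB2BGR),None,fx=7,fy=7,interpolation=cv2.INTER_CUBIC))
E
```

```text
[0.52991257 0.05843321 0.07444012] [ 0.1621798  -0.28798275 -0.26364326]
```

View pics/s10.png

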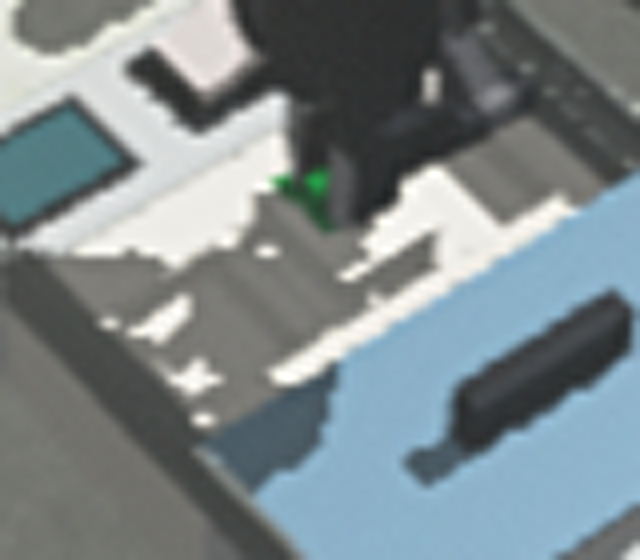

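View pics/t10.png

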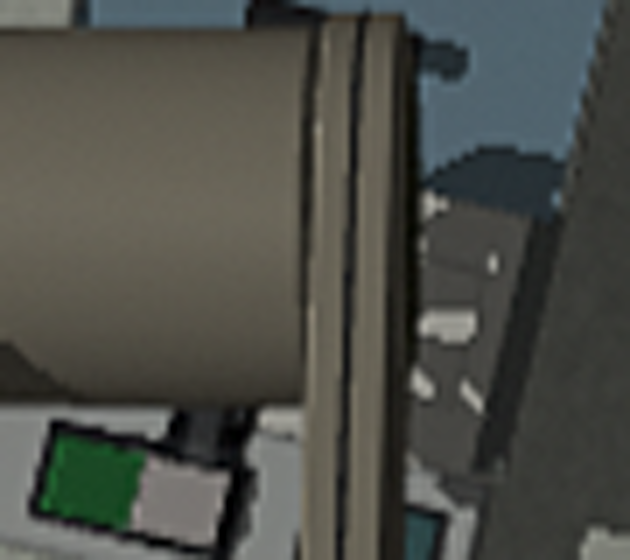

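Emit:
servo_tool([
  [0, 0, -40],
  [0, 0, -30],
  [-60, 20, 0],
  [-60, 20, 0],
  [-60, 20, 0],
  [-60, 20, 0],
  [0, 0, 0],
], roll=[0, 0, 0, 0, 0, 0, 0], gripper=[0, 0, 0, 0, 0, 0, 0])

```text
clock: 28.92
tool_pos: [0.555, -0.1948, 0.1443]
ee_rot: [-180.0, 0.1, 77.1]
ft_force: [-0.2, 1.4, -0.8]
gripper_width: 0.01
```

```bash
python3 - <<'E'
from h import *
import pickle
p=shot('top'); q=shot('scene'); pickle.dump((p,q),open('pq.pkl','wb'))
# deck-plane rectified views, 4 px/mm, reader frame x in [-50,50], y in[-85,85]
out=[]
for P in(p,q):
    K=np.array(P['mtx']);R=np.array(P['R']);t=np.array(P['t'])
    xs=np.arange(60,-60,-.25)/1000; ys=np.arange(85,-85,-.25)/1000
    gy,gx=np.meshgrid(ys,xs)
    W=np.stack([O[0]+np.cos(PHI)*gx-np.sin(PHI)*gy,O[1]+np.sin(PHI)*gx+np.cos(PHI)*gy,np.full_like(gx,.05)],-1)
    c=W@R.T+t; uv=c@K.T; u=uv[...,0]/uv[...,2]; v=uv[...,1]/uv[...,2]
    im=cv2.remap(cv2.cvtColor(P['image'],cv2.COLOR_RGB2BGR),u.astype(np.float32),v.astype(np.float32),cv2.INTER_CUBIC)
    for yc in(48,0,-48):
        cv2.rectangle(im,(int((85-yc-19.5)*4),int((60-23.5)*4)),(int((85-yc+19.5)*4),int((60+23.5)*4)),(0,0,255),1)
    out.append(im)
for i,o in enumerate(out): cv2.imwrite(f'pics/rect{i}.png',o)
print(out[0].shape)
E
```

```text
(480, 680, 3)
```

View pics/rect0.png

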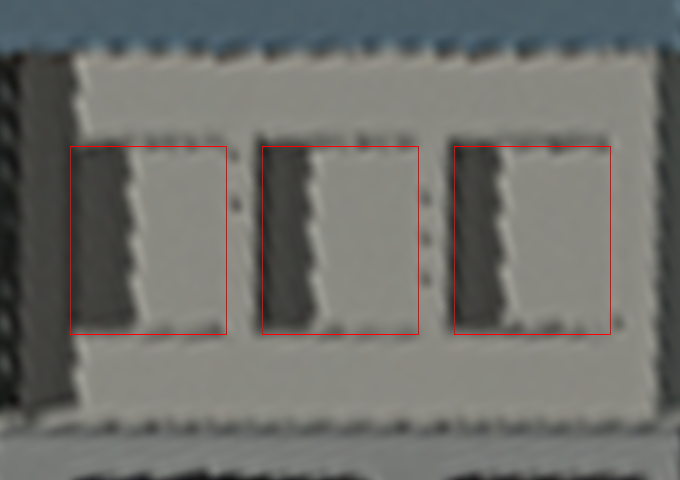

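View pics/rect1.png

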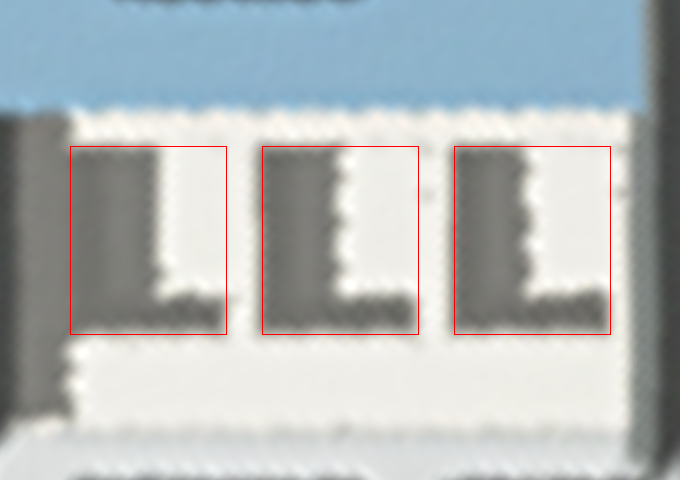

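```bash
python3 - <<'E'
from h import *
import pickle
p,q=pickle.load(open('pq.pkl','rb'))
s=manip.read_state(); T=s['tool_pos']; yaw=np.radians(s['ee_rot'][2]-90)
print(T,s['ee_rot'])
zt=T[2]-.0055  # body top expected
for n,P in(('t',p),('s',q)):
    K=np.array(P['mtx']);R=np.array(P['R']);t=np.array(P['t'])
    pr=lambda X:(lambda c:c[:2]/c[2])(K@(R@X+t))
    c=pr(T); u0,v0=int(c[0])-30,int(c[1])-25
    f=10; im=cv2.resize(cv2.cvtColor(P['image'][v0:v0+50,u0:u0+60],cv2.COLOR_RGB2BGR),None,fx=f,fy=f,interpolation=cv2.INTER_CUBIC)
    for zz,col in((zt,(0,0,255)),(zt-.016,(255,255,0))):
        pts=[]
        for a,b in((22,18),(22,-18),(-22,-18),(-22,18)):
            X=T+np.array([np.cos(yaw)*a-np.sin(yaw)*b,np.sin(yaw)*a+np.cos(yaw)*b,0])/1000; X[2]=zz
            k=pr(X); pts.append([(k[0]-u0+.5)*f-.5,(k[1]-v0+.5)*f-.5])
        cv2.polylines(im,[np.int32(pts)],True,col,1)
    cv2.imwrite(f'pics/held_{n}.png',im)
E
```

```text
[ 0.55503172 -0.19070962  0.14403486] [-1.79925757e+02 -4.06206307e-02  7.72890604e+01]
```

View pics/held_s.png

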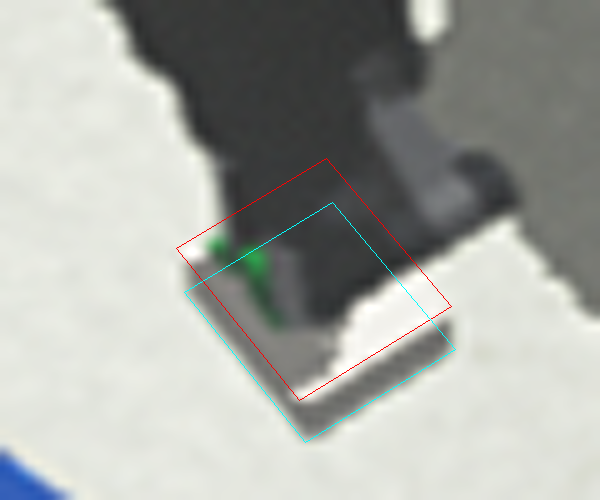

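View pics/held_t.png

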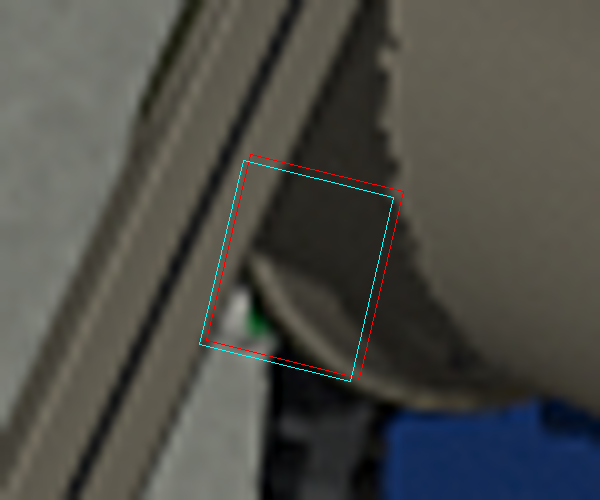

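```bash
cat > held.py <<'E'
from h import *
from scipy.optimize import minimize
q=shot('scene'); s=manip.read_state(); T=s['tool_pos']; yaw=np.radians(s['ee_rot'][2]-90)
print(T,s['ee_rot'])
P=q
K=np.array(P['mtx']);R=np.array(P['R']);t=np.array(P['t'])
pr=lambda X:(lambda c:c[:2]/c[2])(K@(R@X+t))
c=pr(T); u0,v0=int(c[0])-30,int(c[1])-25;f=10
base=cv2.resize(cv2.cvtColor(P['image'][v0:v0+50,u0:u0+60],cv2.COLOR_RGB2BGR),None,fx=f,fy=f,interpolation=cv2.INTER_CUBIC)
zt=T[2]-.0055
for dx,dy,col in((0,0,(255,255,0)),):
  for zz in(zt,zt-.016):
    pts=[]
    for a,b in((22,18),(22,-18),(-22,-18),(-22,18)):
        a+=dx;b+=dy
        X=T+np.array([np.cos(yaw)*a-np.sin(yaw)*b,np.sin(yaw)*a+np.cos(yaw)*b,0])/1000; X[2]=zz
        k=pr(X); pts.append([(k[0]-u0+.5)*f-.5,(k[1]-v0+.5)*f-.5])
    cv2.polylines(base,[np.int32(pts)],True,col if zz==zt else (0,0,255),1)
cv2.imwrite('pics/held2.png',base)
# px per mm along axes
for nm,e in(('x',[np.cos(yaw),np.sin(yaw),0]),('y',[-np.sin(yaw),np.cos(yaw),0]),('z',[0,0,1])): print(nm,(pr(T+np.array(e)*.001)-pr(T))*f)
E
python3 held.py
```

```text
[ 0.55513122 -0.18970287  0.14410179] [-1.79927163e+02 -4.32759605e-02  7.73783487e+01]
x [2.83287485 3.40278   ]
y [ 4.20081282 -2.56756457]
z [-0.39230599 -2.74650167]
```

View pics/held2.png

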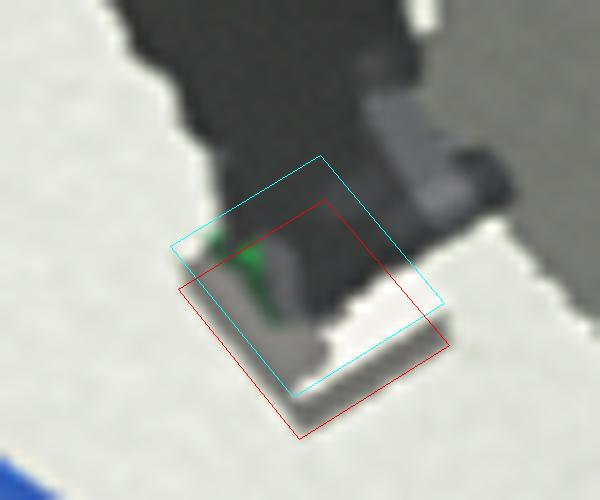

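```bash
python3 - <<'E'
from h import *
plan(list(rd(.0003,-.0004))+[.1],77.4,50)
E
```

```text
now [ 555.1 -189.7  144.1] [-1.7993e+02 -4.0000e-02  7.7380e+01] F [-0.5 -0.2 -0.7] w 9.8 t 29.1
 shift total [235.2 -78.3  44.1] rows 5 each [ 47.  -15.7   8.8]
```

Emit:
servo_tool([
  [47, -15.7, 0],
  [47, -15.7, 0],
  [47, -15.7, 0],
  [47, -15.7, 0],
  [47, -15.7, 0],
  [0, 0, 40],
  [0, 0, 20],
  [0, 0, 0],
], roll=[0, 0, 0, 0, 0, 0, 0, 0], gripper=[0, 0, 0, 0, 0, 0, 0, 0])

```text
clock: 30.08
tool_pos: [0.5278, 0.0579, 0.0828]
ee_rot: [-179.8, 0.0, 77.5]
ft_force: [0.5, -0.5, -0.2]
gripper_width: 0.0101
```

Emit:
servo_tool([
  [0, 0, 0],
  [0, 0, 4],
  [0, 0, 2],
  [0, 0, 0],
], roll=[0, 0, 0, 0], gripper=[0, 0, 0, 0])

```text
clock: 30.58
tool_pos: [0.5302, 0.056, 0.0789]
ee_rot: [180.0, -0.0, 77.4]
ft_force: [-0.2, -0.3, -0.2]
gripper_width: 0.0099
```

```bash
python3 - <<'E'
from h import *
plan(list(rd(.0003,-.0004))+[.073],77.4,50)
E
python3 held.py
```

```text
now [530.2  56.   78.9] [180.    -0.    77.38] F [-0.2 -0.3 -0.2] w 9.9 t 30.6
 shift total [ 0.9 -0.4  5.9] rows 1 each [ 0.9 -0.4  5.9]
[0.53023205 0.05603534 0.07889754] [ 1.79995613e+02 -1.77182860e-03  7.73796634e+01]
x [2.6780852  2.62387241]
y [ 3.33982422 -1.98732186]
z [ 0.17124858 -2.75696383]
```

View pics/held2.png

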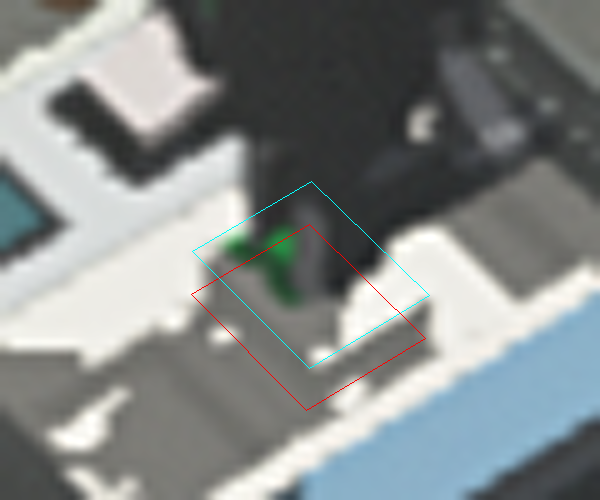

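Emit:
servo_tool([
  [0.9, -0.4, 3],
  [0, 0, 3],
  [0, 0, 2],
  [0, 0, 1],
  [0, 0, 0],
], roll=[0, 0, 0, 0, 0], gripper=[0, 0, 0, 0, 0])

```text
clock: 31.25
tool_pos: [0.5299, 0.0571, 0.0697]
ee_rot: [-180.0, 0.0, 77.4]
ft_force: [0.6, -0.5, -1.0]
gripper_width: 0.0102
```

Emit:
servo_tool([
  [0, 0, 2],
  [0, 0, 2],
  [0, 0, 2],
  [0, 0, 0],
], roll=[0, 0, 0, 0], gripper=[0, 0, 0, 0])

```text
clock: 31.75
tool_pos: [0.5298, 0.0571, 0.0635]
ee_rot: [-180.0, 0.0, 77.4]
ft_force: [-0.2, 0.5, -0.4]
gripper_width: 0.0101
```

It has entered. I'll continue to the floor.

Emit:
servo_tool([
  [0, 0, 3],
  [0, 0, 3],
  [0, 0, 2],
  [0, 0, 1],
  [0, 0, 0],
], roll=[0, 0, 0, 0, 0], gripper=[0, 0, 0, 0, 0])

```text
clock: 32.38
tool_pos: [0.5299, 0.0572, 0.0558]
ee_rot: [-180.0, 0.0, 77.4]
ft_force: [-6.9, 0.3, 11.1]
gripper_width: 0.01
```

Emit:
servo_tool([
  [0, 0, 0],
  [0, 0, 0],
  [0, 0, -15],
  [0, 0, -40],
  [0, 0, -30],
  [0, 0, 0],
], roll=[0, 0, 0, 0, 0, 0], gripper=[0.4, 0.4, 0.4, 0.4, 0.4, 0.4])

```text
clock: 33.12
tool_pos: [0.5326, 0.0572, 0.1442]
ee_rot: [179.6, -0.1, 77.4]
ft_force: [0.6, 0.1, 0.1]
gripper_width: 0.0341
```

```bash
python3 - <<'E'
from h import *
q=shot('scene')
cv2.imwrite('pics/s11.png',cv2.resize(cv2.cvtColor(q['image'][100:350,120:400],cv2.COLOR_RGB2BGR),None,fx=2.4,fy=2.4,interpolation=cv2.INTER_CUBIC))
C=cloud(q); X,Y,Z=[C[...,i] for i in range(3)]
for nn,lo in(('tab',.03),('body',.012)):
    m=(X>.38)&(X<.68)&(Y>-.4)&(Y<-.2)&(Z>lo)&(Z<.045)
    n,lab,st,ce=cv2.connectedComponentsWithStats(m.astype(np.uint8))
    for i in range(1,n):
        if st[i,4]>20:
            r=cv2.minAreaRect(C[lab==i][:,:2].astype(np.float32)*1000); print(nn,st[i,4],np.round(ce[i],1),np.round(r[0],1),np.round(r[1],1),round(r[2],1))
plan([.5857,-.2995,.13],73,50)
E
```

```text
tab 83 [213.1 303.4] [ 585.2 -299.9] [25.9 13.2] 73.2
body 372 [213.9 307. ] [ 584.9 -299.6] [36.2 45.8] 72.6
now [531.3  57.1 142. ] [ 1.7979e+02 -5.0000e-02  7.7390e+01] F [-0.4 -0.4 -0.3] w 33.7 t 33.2
 turn rows 1 x 0.077
 shift total [-325.2  156.3   12. ] rows 7 each [-46.5  22.3   1.7]
```

View pics/s11.png

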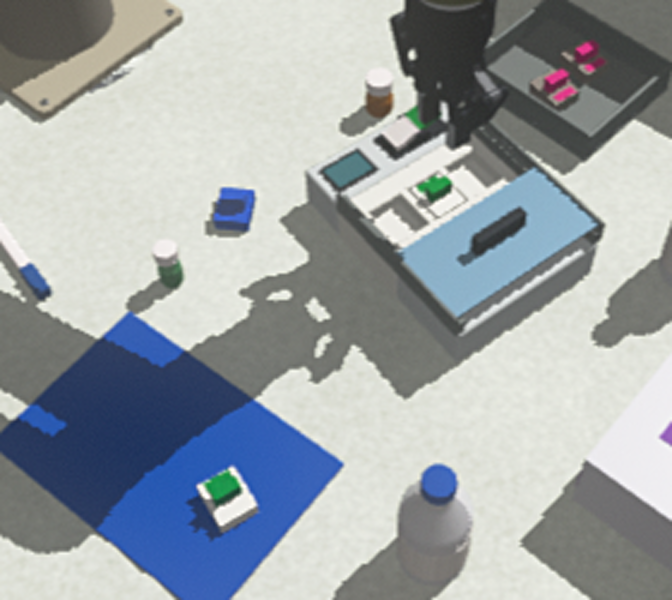

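Fresh A is seated in the middle recess at crop (435,190). Fresh B is unmoved at crop (228,495). I'll fetch B.

Emit:
servo_tool([
  [0, 0, 0],
  [-46.5, 22.3, 0],
  [-46.5, 22.3, 0],
  [-46.5, 22.3, 0],
  [-46.5, 22.3, 0],
  [-46.5, 22.3, 0],
  [-46.5, 22.3, 0],
  [-46.5, 22.3, 0],
], roll=[0.077, 0, 0, 0, 0, 0, 0, 0], gripper=[0.4, 0.4, 0.4, 0.4, 0.4, 0.4, 0.4, 0.4])

```text
clock: 34.17
tool_pos: [0.5832, -0.301, 0.1382]
ee_rot: [-179.9, -0.0, 73.0]
ft_force: [0.7, 0.0, 0.5]
gripper_width: 0.0342
```

Emit:
servo_tool([
  [0, 0, 40],
  [0, 0, 25],
  [0, 0, 0],
  [0, 0, 0],
], roll=[0, 0, 0, 0], gripper=[0.4, 0.4, 0.4, 0.4])

```text
clock: 34.67
tool_pos: [0.5842, -0.2997, 0.0754]
ee_rot: [180.0, 0.0, 73.0]
ft_force: [0.3, 0.2, 0.4]
gripper_width: 0.0342
```

```bash
python3 - <<'E'
from h import *
plan([.5855,-.2995,.025],73,50)
E
```

```text
now [ 584.2 -299.7   75.4] [179.99   0.    73.  ] F [0.3 0.2 0.4] w 34.2 t 34.7
 shift total [ 0.6  1.1 50.4] rows 2 each [ 0.3  0.6 25.2]
```

Emit:
servo_tool([
  [0.3, 1.1, 25],
  [0, 0, 15],
  [0, 0, 10],
  [0, 0, 0],
  [0, 0, 0],
  [0, 0, 0],
  [0, 0, 0],
  [0, 0, 0],
], roll=[0, 0, 0, 0, 0, 0, 0, 0], gripper=[0.4, 0.4, 0.4, 0.4, 0, 0, 0, 0])

```text
clock: 35.67
tool_pos: [0.5859, -0.3003, 0.026]
ee_rot: [179.9, 0.0, 73.0]
ft_force: [0.4, 0.2, 6.1]
gripper_width: 0.0102
```

Emit:
servo_tool([
  [0, 0, -20],
  [0, 0, -30],
  [0, 0, -50],
  [0, 0, 0],
  [0, 0, 0],
], roll=[0, 0, 0, 0, 0], gripper=[0, 0, 0, 0, 0])

```text
clock: 36.3
tool_pos: [0.5852, -0.2999, 0.1256]
ee_rot: [179.9, 0.0, 73.0]
ft_force: [-0.2, -0.6, -0.8]
gripper_width: 0.0101
```

```bash
python3 - <<'E'
from h import *
t=np.array([.5299,.0571])+(rd(0,-.0480)-rd(0,0)); print(t)
plan(list(t)+[.13],77.4,50)
E
```

```text
[0.51942912 0.010256  ]
now [ 585.2 -299.9  125.6] [1.7995e+02 1.0000e-02 7.2980e+01] F [-0.2 -0.6 -0.8] w 10.1 t 36.3
 turn rows 1 x -0.077
 shift total [ 288.3 -131.9   -4.4] rows 6 each [ 48.1 -22.   -0.7]
```

Emit:
servo_tool([
  [0, 0, 0],
  [48, -22, 0],
  [48, -22, 0],
  [48, -22, 0],
  [48, -22, 0],
  [48, -22, 0],
  [48, -22, 0],
  [0, 0, 0],
], roll=[-0.077, 0, 0, 0, 0, 0, 0, 0], gripper=[0, 0, 0, 0, 0, 0, 0, 0])

```text
clock: 37.3
tool_pos: [0.517, 0.0133, 0.1231]
ee_rot: [-179.8, -0.0, 77.6]
ft_force: [0.3, -0.2, 0.1]
gripper_width: 0.0102
```

Emit:
servo_tool([
  [0, 0, 30],
  [0, 0, 16],
  [0, 0, 0],
  [0, 0, 0],
], roll=[0, 0, 0, 0], gripper=[0, 0, 0, 0])

```text
clock: 37.8
tool_pos: [0.5195, 0.0095, 0.0792]
ee_rot: [180.0, 0.0, 77.4]
ft_force: [0.2, 0.8, -1.2]
gripper_width: 0.0103
```

```bash
python3 - <<'E'
from h import *
plan([.5195,.0103,.073],77.4,50)
q=shot('scene')
cv2.imwrite('pics/s12.png',cv2.resize(cv2.cvtColor(q['image'][140:240,240:360],cv2.COLOR_RGB2BGR),None,fx=6,fy=6,interpolation=cv2.INTER_CUBIC))
E
```

```text
now [519.5   9.5  79.2] [179.99   0.    77.35] F [ 0.2  0.8 -1.2] w 10.3 t 37.8
 shift total [ 0.8 -0.1  6.2] rows 1 each [ 0.8 -0.1  6.2]
```

View pics/s12.png

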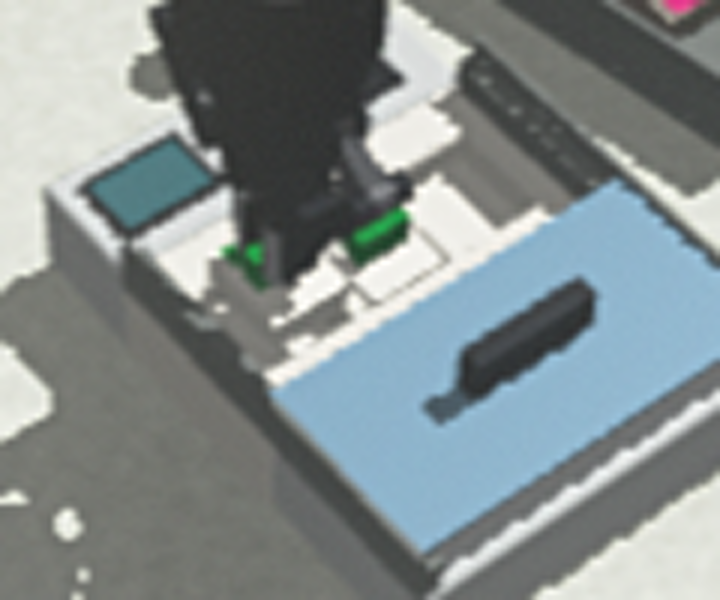

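Emit:
servo_tool([
  [0.8, -0.1, 3],
  [0, 0, 3],
  [0, 0, 2],
  [0, 0, 1],
  [0, 0, 0],
], roll=[0, 0, 0, 0, 0], gripper=[0, 0, 0, 0, 0])

```text
clock: 38.48
tool_pos: [0.5192, 0.0109, 0.0697]
ee_rot: [-180.0, 0.0, 77.4]
ft_force: [0.8, 0.4, -1.0]
gripper_width: 0.0102
```

Contact-free at 69.7 mm, so it is entering.

Emit:
servo_tool([
  [0, 0, 3],
  [0, 0, 3],
  [0, 0, 3],
  [0, 0, 0],
], roll=[0, 0, 0, 0], gripper=[0, 0, 0, 0])

```text
clock: 38.98
tool_pos: [0.5189, 0.0109, 0.0603]
ee_rot: [-180.0, 0.0, 77.4]
ft_force: [-0.4, 0.1, 0.6]
gripper_width: 0.0098
```

Emit:
servo_tool([
  [0, 0, 3],
  [0, 0, 2],
  [0, 0, 1],
  [0, 0, 0],
], roll=[0, 0, 0, 0], gripper=[0, 0, 0, 0])

```text
clock: 39.48
tool_pos: [0.5193, 0.0108, 0.0559]
ee_rot: [-180.0, 0.0, 77.4]
ft_force: [-7.3, -0.6, 11.3]
gripper_width: 0.0101
```

Emit:
servo_tool([
  [0, 0, 0],
  [0, 0, 0],
  [0, 0, -15],
  [0, 0, -40],
  [0, 0, -40],
  [-60, 0, 0],
  [-60, 0, 0],
  [-60, 0, 0],
], roll=[0, 0, 0, 0, 0, 0, 0, 0], gripper=[0.4, 0.4, 0.4, 0.4, 0.4, 0.4, 0.4, 0.4])

```text
clock: 40.48
tool_pos: [0.4799, -0.1664, 0.1513]
ee_rot: [179.9, 0.0, 77.4]
ft_force: [0.5, 0.3, 0.4]
gripper_width: 0.0345
```

```bash
cat > chk.py <<'E'
from h import *
import sys
tag=sys.argv[1]
p=shot('top',f't{tag}.png'); q=shot('scene',f's{tag}.png')
cv2.imwrite(f'pics/c{tag}.png',np.vstack([cv2.resize(cv2.cvtColor(a,cv2.COLOR_RGB2BGR),(560,290),interpolation=cv2.INTER_CUBIC) for a in(p['image'][165:295,85:336],q['image'][100:235,215:475])]))
Rr=np.array([[np.cos(PHI),np.sin(PHI)],[-np.sin(PHI),np.cos(PHI)]])
for nm,P in(('top',p),('scene',q)):
    C=cloud(P); im=P['image'].astype(int); X,Y,Z=[C[...,i] for i in range(3)]
    for cn,cm in(('green',(im[...,1]>im[...,0]+40)&(im[...,1]>im[...,2]+20)),('mag',(im[...,0]>im[...,1]+50)&(im[...,2]>im[...,1]+30))):
        m=(X>.38)&(X<.66)&(Y>-.4)&(Y<.42)&cm&(Z<.09)
        n,lab,st,ce=cv2.connectedComponentsWithStats(m.astype(np.uint8))
        for i in range(1,n):
            c=C[lab==i]
            if st[i,4]>20: 
                z=np.median(c[:,2]); ctr=(c[:,:2].min(0)+c[:,:2].max(0))/2; print(nm,cn,st[i,4],np.round(ce[i]),'w',np.round(ctr*1000,1),'rd',np.round(Rr@(ctr-O)*1000,1),'z',np.round(z*1000,1))
E
python3 chk.py 13
```

```text
top green 42 [229. 231.] w [532.2  58.4] rd [2.2 1.5] z 66.6
top green 40 [248. 235.] w [521.2  11.1] rd [  1.7 -47.1] z 66.5
top green 30 [227. 237.] w [517.1  61.8] rd [-13.4   1.5] z 52.0
top green 31 [246. 242.] w [505.8  15.1] rd [-14.1 -46.5] z 51.0
top green 114 [202. 258.] w [464.  117.8] rd [-77.4  44.6] z 74.9
top mag 27 [142. 228.] w [536.4 278.7] rd [-41.8 217.4] z 21.5
top mag 27 [116. 234.] w [519.9 336.7] rd [-70.6 270.4] z 36.2
top mag 36 [139. 234.] w [520.9 280.6] rd [-57.4 215.9] z 36.6
scene green 100 [296. 147.] w [461.7 126.2] rd [-81.5  52.2] z 74.2
scene green 68 [301. 177.] w [523.8  60.2] rd [-6.4  1.4] z 64.8
scene green 71 [284. 186.] w [513.   15.8] rd [ -7.3 -44.3] z 64.7
scene mag 26 [364. 120.] w [518.5 338.2] rd [-72.3 271.5] z 36.7
scene mag 36 [352. 132.] w [516.5 294.2] rd [-64.6 228.2] z 35.9
scene mag 26 [355. 139.] w [535.  277.2] rd [-42.9 215.7] z 21.9
```

View pics/c13.png

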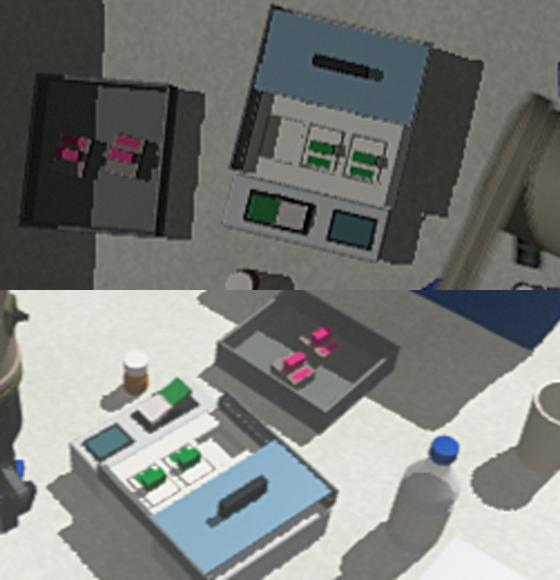

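Both fresh tab tops are at z≈66.5 mm, the same height the seated used ones had, and both used cartridges lie in the tray. Now I'll close the cover.

```bash
python3 - <<'E'
from h import *
plan([.617,.0383,.15],77.4,50)
E
```

```text
now [ 478.9 -170.1  151.2] [1.7991e+02 1.4000e-01 7.7080e+01] F [ 0.1  0.7 -0.1] w 33.9 t 40.6
 turn rows 1 x -0.006
 shift total [233.5  89.3   1.2] rows 5 each [46.7 17.9  0.2]
```

Emit:
servo_tool([
  [46.7, 18, 0],
  [46.7, 18, 0],
  [46.7, 18, 0],
  [46.7, 18, 0],
  [46.7, 18, 0],
  [0, 0, 20],
  [0, 0, 20],
  [0, 0, 0],
], roll=[-0.006, 0, 0, 0, 0, 0, 0, 0], gripper=[0.4, 0.4, 0.4, 0.4, 0.4, 0.4, 0.4, 0.4])

```text
clock: 41.58
tool_pos: [0.6151, 0.0433, 0.1067]
ee_rot: [-179.7, 0.1, 77.7]
ft_force: [-0.9, -1.1, 0.1]
gripper_width: 0.034
```

```bash
python3 - <<'E'
from h import *
plan([.617,.0383,.0805],77.4,50)
E
```

```text
now [615.1  43.3 106.7] [-1.7968e+02  8.0000e-02  7.7690e+01] F [-0.9 -1.1  0.1] w 34.0 t 41.6
 turn rows 1 x 0.005
 shift total [-4.5  3.  26.2] rows 1 each [-4.5  3.  26.2]
```

Emit:
servo_tool([
  [-3, 2, 10],
  [0, 0, 12],
  [0, 0, 4],
  [0, 0, 0],
  [0, 0, 0],
  [0, 0, 0],
  [0, 0, 0],
  [0, 0, 0],
], roll=[0, 0, 0, 0, 0, 0, 0, 0], gripper=[0.4, 0.4, 0.4, 0.4, 0, 0, 0, 0])

```text
clock: 42.58
tool_pos: [0.6179, 0.0411, 0.0844]
ee_rot: [-179.9, 0.0, 77.8]
ft_force: [-8.8, 0.7, 6.5]
gripper_width: 0.0102
```

Emit:
servo_tool([
  [0, -15, 0],
  [0, -15, 0],
  [0, -15, 0],
  [0, -15, 0],
  [0, -12, 0],
  [0, -10, 0],
  [0, -7, 0],
  [0, -3, 0],
], roll=[0, 0, 0, 0, 0, 0, 0, 0], gripper=[0, 0, 0, 0, 0, 0, 0, 0])

```text
clock: 43.58
tool_pos: [0.5298, 0.0606, 0.0845]
ee_rot: [179.9, -0.1, 77.7]
ft_force: [12.5, 2.3, -4.7]
gripper_width: 0.0102
```

Emit:
servo_tool([
  [0, 0, 0],
  [0, 0, 0],
], roll=[0, 0], gripper=[0, 0])

```text
clock: 43.82
tool_pos: [0.5299, 0.0605, 0.0845]
ee_rot: [179.9, -0.1, 77.7]
ft_force: [2.4, 4.2, 4.5]
gripper_width: 0.01
```

Emit:
servo_tool([
  [0, 0, 0],
  [0, 0, 0],
  [0, 0, -30],
  [0, 0, -40],
  [0, -40, 0],
  [0, -40, 0],
  [0, 0, 0],
], roll=[0, 0, 0, 0, 0, 0, 0], gripper=[0.4, 0.4, 0.4, 0, 0, 0, 0])

```text
clock: 44.7
tool_pos: [0.4483, 0.0774, 0.1528]
ee_rot: [-179.9, 0.1, 77.8]
ft_force: [0.5, -0.2, 0.5]
gripper_width: -0.0002
```

```bash
python3 - <<'E'
from h import *
for nm in('scene','top'):
    q=shot(nm)
    if nm=='scene': cv2.imwrite('pics/s14.png',cv2.resize(cv2.cvtColor(q['image'][110:230,230:380],cv2.COLOR_RGB2BGR),None,fx=4.5,fy=4.5,interpolation=cv2.INTER_CUBIC))
    C=cloud(q); X,Y,Z=[C[...,i] for i in range(3)]
    g=(X>.48)&(X<.66)&(Y>0)&(Y<.12)&(Z>.089)&(Z<.1)
    n,lab,st,ce=cv2.connectedComponentsWithStats(g.astype(np.uint8))
    for i in range(1,n):
        if st[i,4]>30:
            r=cv2.minAreaRect(C[lab==i][:,:2].astype(np.float32)*1000); print(nm,'bar',st[i,4],np.round(r[0],1),np.round(r[1],1))
    m=(C[...,0]<.5)&(X>.42)&(Y>.05)&(Y<.16)&(Z>.055)&(Z<.085)&(q['image'][...,1].astype(int)>q['image'][...,0].astype(int)+40)
    print(m.sum(),np.median(C[m],0) if m.any() else '')
print(rd(-.078,.0555)); plan(list(rd(-.078,.0565))+[.12],77.4)
E
```

```text
scene bar 128 [529.9  56.2] [59.9 13.6]
100 [0.46419187 0.11609905 0.07373033]
top bar 128 [530.   57.2] [59.1 12.1]
0 
[0.46578544 0.12857855]
now [451.   77.1 153.8] [1.7997e+02 1.0000e-02 7.7750e+01] F [ 0.2 -0.4  0.6] w -0.1 t 44.8
 turn rows 1 x 0.006
 shift total [54.5  3.2 33.8] rows 1 each [54.5  3.2 33.8]
```

View pics/s14.png

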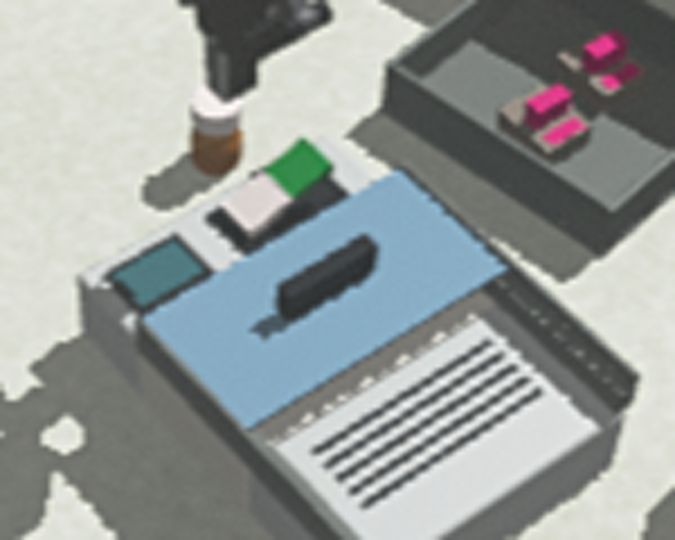

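The cover is home, with the bar at (0.530, 0.057), which is the reader's origin. Now I'll press the raised green end.

Emit:
servo_tool([
  [27, 1.5, 0],
  [26, 1.5, 25],
  [0, 0, 15],
  [0, 0, 0],
  [0, 0, 0],
], roll=[0, 0, 0, 0, 0], gripper=[0, 0, 0, 0, 0])

```text
clock: 45.42
tool_pos: [0.4656, 0.1277, 0.1143]
ee_rot: [180.0, 0.0, 77.7]
ft_force: [-0.7, 0.6, 0.3]
gripper_width: 0.0001
```

```bash
python3 - <<'E'
from h import *
plan(list(rd(-.078,.055))+[.085],77.4)
E
```

```text
now [465.6 127.7 114.3] [1.7998e+02 1.0000e-02 7.7690e+01] F [-0.7  0.6  0.3] w 0.1 t 45.4
 turn rows 1 x 0.005
 shift total [ 0.4 -0.  29.3] rows 1 each [ 0.4 -0.  29.3]
```

Emit:
servo_tool([
  [0, 0, 25],
  [0, 0, 10],
  [0, 0, 6],
  [0, 0, 4],
  [0, 0, 3],
  [0, 0, 2],
  [0, 0, 0],
], roll=[0, 0, 0, 0, 0, 0, 0], gripper=[0, 0, 0, 0, 0, 0, 0])

```text
clock: 46.3
tool_pos: [0.4654, 0.1282, 0.0648]
ee_rot: [180.0, 0.0, 77.7]
ft_force: [-3.8, -1.7, 9.7]
gripper_width: -0.0006
```

Emit:
servo_tool([
  [0, 0, 1.5],
  [0, 0, 0],
  [0, 0, -20],
  [0, 0, -50],
  [0, 0, -50],
  [-60, 0, 0],
  [-60, 0, 0],
  [-60, 0, 0],
], roll=[0, 0, 0, 0, 0, 0, 0, 0], gripper=[0, 0, 0, 0, 0, 0, 0, 0])

```text
clock: 47.3
tool_pos: [0.4265, -0.049, 0.1827]
ee_rot: [179.9, 0.0, 77.8]
ft_force: [0.7, -0.9, 0.5]
gripper_width: -0.0
```

Emit:
servo_tool([
  [-60, 0, 0],
  [0, 0, 0],
  [0, 0, 0],
], roll=[0, 0, 0], gripper=[0, 0, 0])

```text
clock: 47.68
tool_pos: [0.4142, -0.1061, 0.1823]
ee_rot: [180.0, -0.0, 77.7]
ft_force: [0.4, 0.9, -0.2]
gripper_width: 0.0003
```

```bash
python3 chk.py 15; python3 - <<'E'
from h import *
q=shot('scene'); cv2.imwrite('pics/s16.png',cv2.resize(cv2.cvtColor(q['image'][110:230,230:380],cv2.COLOR_RGB2BGR),None,fx=4.5,fy=4.5,interpolation=cv2.INTER_CUBIC))
C=cloud(q); X,Y,Z=[C[...,i] for i in range(3)]
g=(X>.48)&(X<.66)&(Y>0)&(Y<.12)&(Z>.089)&(Z<.1)
r=cv2.minAreaRect(C[g][:,:2].astype(np.float32)*1000); print('bar',g.sum(),r)
E
```

```text
top green 117 [202. 258.] w [465.1 119.8] rd [-76.7  46.7] z 65.5
top mag 28 [142. 228.] w [536.6 278.9] rd [-41.7 217.7] z 21.8
top mag 27 [116. 234.] w [519.8 336. ] rd [-70.6 269.8] z 37.5
top mag 37 [139. 234.] w [521.  280.6] rd [-57.3 215.9] z 38.0
scene green 71 [297. 149.] w [463.7 120.8] rd [-78.3  47.4] z 64.7
scene mag 27 [364. 120.] w [519.6 338.2] rd [-71.2 271.8] z 36.8
scene mag 36 [352. 132.] w [516.9 295.4] rd [-64.5 229.4] z 36.9
scene mag 25 [355. 139.] w [534.9 277.1] rd [-42.9 215.5] z 23.0
bar 132 ((529.0322265625, 56.02384567260742), (60.91482162475586, 13.866101264953613), 77.7069320678711)
```

View pics/s16.png

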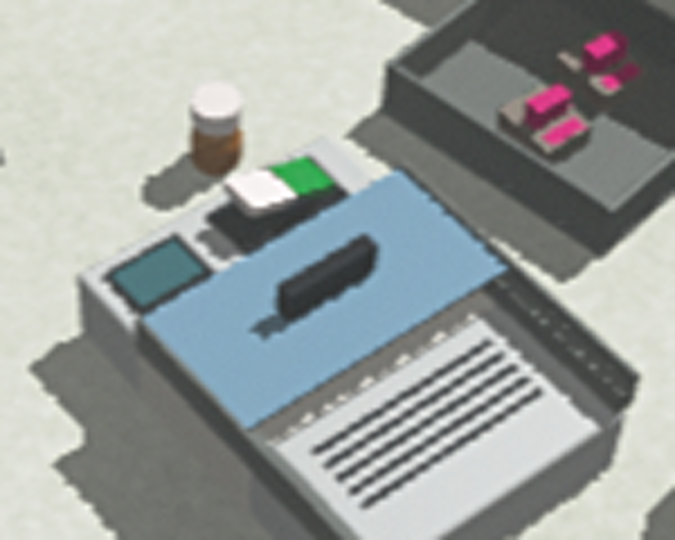

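View pics/s15.png

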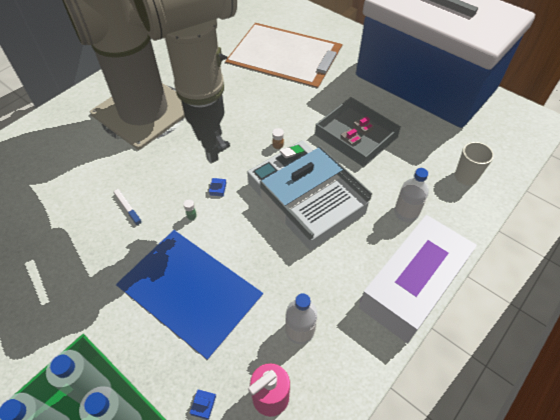

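The rocker is back to running (green end down, z 65 against 74 when raised), the cover is home and the mat is empty. The jar, vial and bottles stand where they did, and the arm is clear.

```bash
python3 -c "
from bench import manip
print(manip.job_done())"
```

```text
the job is handed in; nothing more can be done
None
```

The job is handed in after about 48 s of the 210 s allowed; the hand-in reported no verdict.

I tipped the rocker to standby and slid the cover fully open. I put the two used cartridges (middle and right recesses) in the discard tray and pressed the two fresh ones into those recesses. Then I slid the cover home and snapped the rocker back to running.

**Last checks:**
- **Fresh cartridges:** before the cover closed, both green tab tops stood about 66.5 mm above the table, as the seated used ones had. After that the cover hid them.
- **Used cartridges:** both lie inside the tray.
- **Cover:** its grip bar is within about 1–2 mm of the home position by camera, and it travelled 90 mm.
- **Rocker:** the green end is down.
- **Bystanders:** by eye in the last picture, the bottles, jar and vial stand where they started. The arm was clear of everything.

**What went wrong or disagreed:**
- **First insertion:** the first fresh cartridge caught on the recess rim, with about 30 N on the wrist. I backed off, re-measured, and it went in freely 0.5–0.7 mm further over.
- **Cameras:** the two cameras disagreed by 1–2 mm on most positions, and by up to about 9 mm on the tab positions in the check before closing the cover. For seating I therefore relied on tab height, arm position and contact force.

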